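Tuck a drip guard under the hinged flap of a painting board

TASK

Take the wax scraper and sweep the three wax lumps off the wooden board with it (fingers stay off the wax), then lay the scraper on the bench beside the board. Then pick up the drip guard by its rail and slide its thin edge, centred and square, under the hinged flap that carries the small painting, without lifting the flap, until it meets the stop underneath. Finish still holding the guard by the rail and pressing it firmly flat on the board; do not let go, and leave the tin and the roll of tape where they are.

Things in the scene. Friction and masses are not known exactly. Their poses are not given: they have to be found in the camera images.
- board: Plywood board 220 x 220 mm, 15 mm thick, fixed to the bench. Origin: centre of its underside, on the bench; z up; its +x points away from the robot (yaw up to 0.2 rad). The half at x < 0 is the open seat. Over x = 0 to 91 mm lies the hinged flap, 150 mm wide in y; the space between board top (z 15 mm) and flap underside (z 23 mm) is 8 mm high and open at x = 0. A stop cleat fills it from x = 40 mm, full flap width.
- flap (a joint): Hinge of the flap at board x = 92 mm (light wood plate 5 mm thick with a small wax painting 65 x 85 x 11 mm on top, 0.34 kg in all). 0 = lying shut; grows (rad) as its front edge is lifted; falls shut by its own weight. More than 0.08 counts as lifted.
- flap_edge (a point): Middle of the lower front edge of the flap, at board x = 0, y = 0, 8 mm above the board top.
- guard: Drip guard, loose, about 0.13 kg: aluminium plate 80 mm (x) by 110 mm (y), 4 mm thick, with a brown wooden rail on top along the whole edge at its -x end. Origin: centre of the plate's underside; its thin free edge is at x = +40 mm. Starts flat on the bench to the robot's right, rail towards the robot.
- guard_grip (a point): Centre of the guard's rail (guard x = -34 mm, z = 21 mm). The rail is 12 mm thick in x, 110 mm long in y, from 4 to 38 mm above the underside: grip it across its thickness from above. Axes as the guard's.
- guard_edge (a point): Middle of the guard's thin free edge, at its underside (74 mm in +x from the rail's centre). Axes as the guard's.
- scraper: Wax scraper, 171 x 37 x 18 mm, 70 g, brown turned handle and a narrow steel blade, lying flat on the bench to the robot's left, blade pointing away from the robot. Origin: middle of its length, at the underside.
- scraper_grip (a point): Centre of the scraper's handle, 9 mm above its underside, where to grip it across (about 25 mm wide, 18 mm high). Its x axis runs along the tool towards the blade: the tip is 125 mm ahead in +x, the handle's end 45 mm behind; the blade covers from 51 to 125 mm ahead, is about 15 mm wide and 10 mm high above the underside.
- lump_0_center (a point): Centre of the pale oval wax lump, 29 x 40 x 19 mm, 20 g, lying on the board's seat.
- lump_1_center (a point): Centre of the round wax lump, 31 x 31 x 22 mm, 20 g, on the board's seat.
- lump_2_center (a point): Centre of the smallest wax lump, 22 x 19 x 15 mm, 20 g, on the board's seat.
- tin: Bystander: small open tin, 58 mm across, 50 mm tall, to the right of the board. Origin: centre of its underside.
- tape: Bystander: roll of masking tape, 93 mm across, 24 mm tall, to the left of the board. Origin: centre of its underside.

How it is judged:
On the way, in this order (a step that is already met when the one before it is completed fails the run):
1. the scraper is held over or on the board (contact force between the fingers and scraper above 1 N and horizontal distance between scraper and board below 0.18 m), for 0.1 s.
2. all three lumps are off the board while the scraper is still held (height (world z) of each of lump_0_center, lump_1_center, lump_2_center below 0.02 m and contact force between the fingers and scraper above 1 N), for 0.1 s.
3. the scraper lies on the bench, let go (contact force between the fingers and scraper below 0.1 N and height (world z) of scraper_grip below 0.018 m), for 0.2 s.
At the end, for the whole second after the job is handed in: Lumps and scraper off the board; guard edge at least 33 of 40 mm under the flap, within 20 mm of the middle and 0.08 rad of square, flat (0.04 rad, edge within 3 mm of the board); flap shut (under 0.03 rad); fingers still hold the guard, which presses on the board with over 4 N, at rest (all of step 3 and height (world z) of each of lump_0_center, lump_1_center, lump_2_center below 0.02 m and x of guard_edge in the frame of board above 0.033 m and y of guard_edge in the frame of board between -0.02 and 0.02 m and z of guard_edge in the frame of board below 0.018 m and angle between the x axis of guard and the x axis of board, either way round below 0.08 rad and angle between guard's own z axis and vertical below 0.04 rad and value of joint flap below 0.03 rad and contact force between guard and board above 4 N and contact force between the fingers and guard above 3 N and linear speed of guard below 0.02 m/s); the arm keeps its last pose, push and grip.
It fails at once if the flap is lifted (value of joint flap above 0.08 rad).
It fails at once if the fingers touch a wax lump (contact force between the fingers and lump_0 above 0.5 N or contact force between the fingers and lump_1 above 0.5 N or contact force between the fingers and lump_2 above 0.5 N).
It fails at once if the small open tin is moved more than 3 cm (distance of tin from where it was at the start of the episode above 0.03 m).
It fails at once if the roll of tape is moved more than 3 cm (distance of tape from where it was at the start of the episode above 0.03 m).
It also fails if it takes over 58 s, if anything falls off the work surface, if the arm or the gripper's body presses on something with over 40 N, if the wrist force passes 120 N, or if a joint passes its speed limit or range.

ROBOT

A 6-joint arm with a two-finger parallel gripper is mounted at the origin on a cart in front of the work surface, level with it; the furniture and walls round the work are solid. World frame = base frame: x ahead of the robot, y to its left, z up, the work surface at z = 0. Lengths are in m, angles in rad, forces in N, time in s.
With the tool pointing down it reaches from about 0.425 to 0.925 m from the base axis. Payload 12.5 kg.
Tool frame: the origin (TCP) lies midway between the tips of the shut fingers; the grasp point (between the pads) lies 19 mm behind it; z points along the fingers, y is the line along which they close (so a half turn about z gives the same grasp; the last joint's range is limited). The gripper opens to 85 mm and grips with 20 to 120 N. Pads are 22 mm wide; open, the fingers measure 114 mm over their backs; the gripper's body (76 mm by 85 mm) begins 54 mm behind the grasp point. The pads swing forward as they close: fully open they stand 13 mm farther back than shut.
Start: joints at [1.175, 0.491, 1.559, -0, 1.092, -0.106], TCP at [0.179, 0.599, 0.231] pointing down, gripper open.
Joint ranges: [-3.1, 3.1], [-0.84, 2.19], [0.05, 2.79], [-1.13, 4.28], [0.06, 2.93], [-2.69, 2.69]. Speed limits (rad/s): [2.22, 2.22, 2.79, 3.14, 3.14, 3.14].

INTERFACE

Orientations are given as a unit quaternion [w, x, y, z].
In Python, from cell import bot gives the robot as it stands.
- The arm moves only by the tool step_arm, never from a script. Its argument "commands" is a list of rows, each an object of numbers: "ax", "ay", "az": the turn, a rotation vector about the tool's x, y, z scaled (see below); "tx", "ty", "tz": the shift along the tool's x, y, z scaled (see below); "hand": the gripper command: -1 is shut, 1 is fully open, values between are in proportion. In form: [{"ax": .., "ay": .., "az": .., "tx": .., "ty": .., "tz": .., "hand": ..}, ...]. A call has 1 to 12 rows; each row shifts and turns the commanded pose from where the row before left it, along the tool's axes as they then stand; what a row does not reach is not made up. The controller multiplies each number of a shift by 0.05 m and each number of a turn by 180 degrees. A row lasts 1/10 s, in which the tool goes at most 50 mm and 8.59 degrees, less where a joint would pass 70% of its speed; a pose out of reach is approached as far as the arm can. A call with a number of a shift or a turn outside -1 to 1 is refused whole. A call with a gripper value outside its range is refused whole. The fingers move at their own pace and stop on an object; "grip_force" is the grip in N (left out, the last holds). Time passes only in rows, so rows that do not move let the fingers close. It gives the time, the measured TCP pose, the force, the opening and the grip force at its end, in the units of the state.
- bot.read_state(): the state, without advancing time (a new reading comes with each control period).
- bot.snapshot(name): name is "scene" or "top" or "wrist"; returns a dict with "pixels" (384x512x3 uint8, red, green, blue), "camera_matrix" (3x3 intrinsics, pixels), "rvec" (rotation vector, rad) and "tvec" (3), from world to camera coordinates, as OpenCV has them; the wrist camera has in their place "mount" (4x4, takes a point from camera to tool coordinates, whose origin is the TCP and whose axes are the flange's). Camera axes: x right, y down, z forward; pixel columns grow to the right and rows downward; lengths in m; the calibration is good to about 2 mm. A picture is of the moment at which its call begins: read the wrist's pose just before it. There is no depth.
- bot.sign_off(): hands the job in; it is judged then, once.
The state is a dict: "t": time; "joint_positions": joint angles; "joint_vel": joint speeds; "joint_efforts": joint torques, N m; "tool_pos": TCP position; "tcp_rot": TCP orientation; "ft_force": force on the tool from outside, world axes, zero at the start; "moment": the same for the moment, N m; "gripper_width": finger opening in m; "grip_force": force on a finger pad.
Only numpy, scipy, OpenCV 4.12 (cv2) and the standard library are available. Lean on these libraries where they do the work, as an engineer would, in place of code of your own. Each camera call takes 0.05 s, during which the arm holds its last target. There are 200 camera calls.

## Working session

There is one attempt and no reset: what is moved stays moved. The work goes in short steps, Python scripts to look and compute and a tool call to move; the robot and the scene stay as the last step left them, time stands still between calls to the robot, and variables do not carry over. Pictures are saved under pics/ and viewed, at most 10 in all, crops included, and the job is handed in when it is done.

Besides the shell and the picture viewer there is one more tool, called after "Request:" as name([rows], argument=value, ...), one row to a line, values as JSON. step_arm: Moves the arm, as the interface text tells. Shifts and turns lie within -1 to 1; 1 stands for 0.05 m of shift or 180 degrees of turn. Its arguments: {"type":"object","properties":{"commands":{"type":"array"},"grip_force":{"type":"number"}},"required":["commands"]}

```bash
mkdir -p pics; ls; python3 - <<'E'
from cell import bot
import cv2,json,numpy as np
s=bot.read_state();print(s)
for n in("top","scene"):
    d=bot.snapshot(n);cv2.imwrite(f"pics/{n}0.png",d["pixels"][:,:,::-1]);np.savez(f"{n}0.npz",**d)
    print(n,d["camera_matrix"],d["rvec"],d["tvec"])
E
```

```text
pics
{'t': 0.0, 'joint_positions': array([ 1.17542239e+00,  4.91547379e-01,  1.55948719e+00, -5.66054373e-05,
        1.09167038e+00, -1.05574164e-01]), 'joint_vel': array([-0.0002116 , -0.00020609,  0.00021826, -0.00109147,  0.00028492,
        0.00054217]), 'joint_efforts': array([-1.16103536e-03, -6.18463469e+01, -2.61565930e+01, -5.12697238e-05,
        4.17078438e-03,  2.17383711e-07]), 'tool_pos': array([0.17848317, 0.59872481, 0.2307223 ]), 'tcp_rot': array([-1.13524433e-04,  1.44380417e-01,  9.89522099e-01, -5.45020014e-04]), 'ft_force': array([-0.26711173, -0.68354639, -0.07107171]), 'moment': array([-0.03760743,  0.04961928,  0.01424318]), 'grip_force': 0.0, 'gripper_width': 0.0857611226152422}
top [[470.13955166   0.         257.25134647]
 [  0.         470.13955166 192.12841414]
 [  0.           0.           1.        ]] [ 2.18740391 -2.13471022  0.11295372] [0.00866103 0.59671449 1.4555974 ]
scene [[372.08364536   0.         260.54987948]
 [  0.         372.08364536 190.63267564]
 [  0.           0.           1.        ]] [ 2.29536287 -1.01571382  0.37495985] [-0.35521511  0.3731395   1.0643455 ]
```

View pics/top0.png

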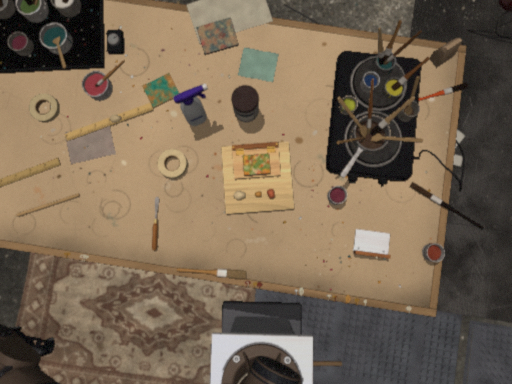

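View pics/scene0.png

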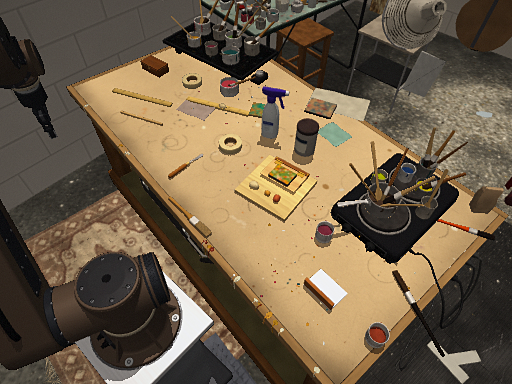

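The top view shows the board near (257,177), three lumps near (239..271,195), the scraper from (156,199) to (155,249), and the guard at (372,243) with its rail at row 254. The tin is at (337,196) and the tape at (172,163).

```bash
cat > h.py <<'E'
import numpy as np,cv2
from scipy.spatial.transform import Rotation as R
def ray(px,z,d):
    "pixels (N,2) -> world points on plane z, fixed camera"
    K=d["camera_matrix"];Rm=cv2.Rodrigues(d["rvec"])[0];t=np.ravel(d["tvec"])
    return cast(px,z,K,Rm.T,-Rm.T@t)
def cast(px,z,K,Rcw,c):
    px=np.atleast_2d(np.float64(px));v=np.c_[px,np.ones(len(px))]@np.linalg.inv(K).T@Rcw.T
    return c+v*((z-c[2])/v[:,2])[:,None]
def wcast(px,z,d,s):
    q=np.roll(s["tcp_rot"],-1);T=np.eye(4);T[:3,:3]=R.from_quat(q).as_matrix();T[:3,3]=s["tool_pos"]
    M=T@d["mount"];return cast(px,z,d["camera_matrix"],M[:3,:3],M[:3,3])
def pose(s):
    M=R.from_quat(np.roll(s["tcp_rot"],-1)).as_matrix()
    return s["tool_pos"],np.degrees(np.arctan2(M[1,0],M[0,0])),M
E
python3 - <<'E'
from h import *
d=dict(np.load("top0.npz"));im=d["pixels"]
cv2.imwrite("pics/topcrop.png",cv2.resize(im[130:275,130:400,::-1],None,fx=2.9,fy=2.9,interpolation=cv2.INTER_CUBIC))
P=lambda p,z:ray(p,z,d)[:,:2].round(4)
print("board px corners",P([[222,148],[290,141],[294,209],[226,215]],.015).tolist())
print("tin",P([337,192],.05),"tape",P([172,163],.024))
print("scr",P([[156,198],[155,250]],.009)); print("guard",P([[356,231],[390,233],[389,255],[354,253]],.004))
E
```

```text
board px corners [[0.7395, 0.1411], [0.7677, -0.0787], [0.547, -0.0952], [0.5226, 0.1212]]
tin [[ 0.6009 -0.2263]] tape [[0.6849 0.2993]]
scr [[0.5722 0.3486]
 [0.4062 0.3437]]
guard [[ 0.4822 -0.2952]
 [ 0.4785 -0.4036]
 [ 0.4087 -0.4   ]
 [ 0.4123 -0.2889]]
```

View pics/topcrop.png

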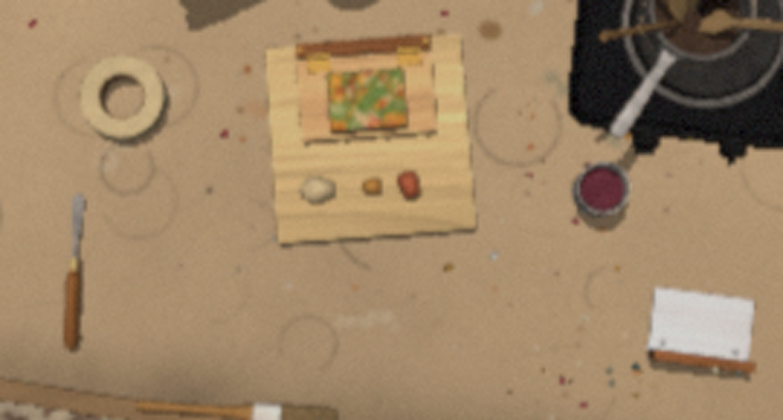

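The crop shows the oval lump on the left, the smallest in the middle and the round red one on the right, all in one row. The measured board (about 220 mm) and scraper (about 170 mm) sizes match the given ones. I'm moving above the scraper for a closer look.

Request:
step_arm([
  {"az":-0.034,"hand":1},
  {"az":-0.034,"hand":1},
  {"az":-0.034,"hand":1},
  {"tx":-0.59,"ty":-0.58,"tz":0.15,"hand":1},
  {"tx":-0.59,"ty":-0.58,"tz":0.15,"hand":1},
  {"tx":-0.59,"ty":-0.58,"tz":0.15,"hand":1},
  {"tx":-0.59,"ty":-0.58,"tz":0.15,"hand":1},
  {"tx":-0.59,"ty":-0.58,"tz":0.15,"hand":1},
  {"tx":-0.59,"ty":-0.58,"tz":0.15,"hand":1},
  {"tx":-0.59,"ty":-0.58,"tz":0.15,"hand":1},
  {"tx":-0.59,"ty":-0.58,"tz":0.15,"hand":1},
  {"tx":-0.59,"ty":-0.58,"tz":0.15,"hand":1},
], grip_force=60)

```text
$.commands[0]: bad value
```

Request:
step_arm([
  {"hand":1},
  {"hand":1},
])

```text
$.commands[0]: bad value
```

```bash
cat > w.py <<'E'
import sys
from cell import bot
from h import *
s=bot.read_state();d=bot.snapshot("wrist");n=sys.argv[1]
cv2.imwrite(f"pics/{n}.png",d["pixels"][:,:,::-1]);np.savez(n+".npz",**d,**{k:s[k] for k in("tcp_rot","tool_pos")})
print(s["t"],*pose(s)[:2]);
if n=="w1":print(d["mount"].round(4),d["camera_matrix"].round(1))
E
python3 w.py w1
```

```text
0.1 [0.17846451 0.59875778 0.23080339] 163.3997458432806
[[-5.000e-04 -9.526e-01 -3.042e-01  7.800e-02]
 [ 1.000e+00 -4.000e-04 -7.000e-04  2.000e-04]
 [ 5.000e-04 -3.042e-01  9.526e-01 -1.416e-01]
 [ 0.000e+00  0.000e+00  0.000e+00  1.000e+00]] [[274.    0.  255.2]
 [  0.  274.  188.5]
 [  0.    0.    1. ]]
```

View pics/w1.png

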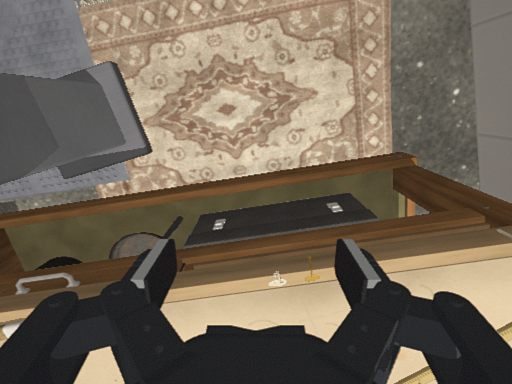

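That was the start pose: it looks at the floor and cart, with fingers at rows 240-300. The rows were refused because every key is required, so I'm resending them.

Request:
step_arm([
  {"ax":0,"ay":0,"az":-0.034,"tx":0,"ty":0,"tz":0,"hand":1},
  {"ax":0,"ay":0,"az":-0.034,"tx":0,"ty":0,"tz":0,"hand":1},
  {"ax":0,"ay":0,"az":-0.034,"tx":0,"ty":0,"tz":0,"hand":1},
  {"ax":0,"ay":0,"az":0,"tx":-0.59,"ty":-0.58,"tz":0.15,"hand":1},
  {"ax":0,"ay":0,"az":0,"tx":-0.59,"ty":-0.58,"tz":0.15,"hand":1},
  {"ax":0,"ay":0,"az":0,"tx":-0.59,"ty":-0.58,"tz":0.15,"hand":1},
  {"ax":0,"ay":0,"az":0,"tx":-0.59,"ty":-0.58,"tz":0.15,"hand":1},
  {"ax":0,"ay":0,"az":0,"tx":-0.59,"ty":-0.58,"tz":0.15,"hand":1},
  {"ax":0,"ay":0,"az":0,"tx":-0.59,"ty":-0.58,"tz":0.15,"hand":1},
  {"ax":0,"ay":0,"az":0,"tx":-0.59,"ty":-0.58,"tz":0.15,"hand":1},
  {"ax":0,"ay":0,"az":0,"tx":-0.59,"ty":-0.58,"tz":0.15,"hand":1},
  {"ax":0,"ay":0,"az":0,"tx":-0.59,"ty":-0.58,"tz":0.15,"hand":1},
], grip_force=60)

```text
t: 1.35
tool_pos: [0.453, 0.3449, 0.1634]
tcp_rot: [-0.0, -0.015, 1.0, 0.0]
ft_force: [0.7, 0.2, 0.9]
gripper_width: 0.0852
grip_force: 0.0
```

Request:
step_arm([
  {"ax":0,"ay":0,"az":0,"tx":0,"ty":0,"tz":0,"hand":1},
  {"ax":0,"ay":0,"az":0,"tx":0,"ty":0,"tz":0,"hand":1},
])

```text
t: 1.55
tool_pos: [0.4523, 0.3455, 0.1634]
tcp_rot: [-0.0, -0.014, 1.0, -0.0]
ft_force: [0.4, -0.1, 0.5]
gripper_width: 0.0855
grip_force: 0.0
```

```bash
python3 w.py w2
```

```text
1.55 [0.45232199 0.34553543 0.16343148] -178.35921448202026
```

View pics/w2.png

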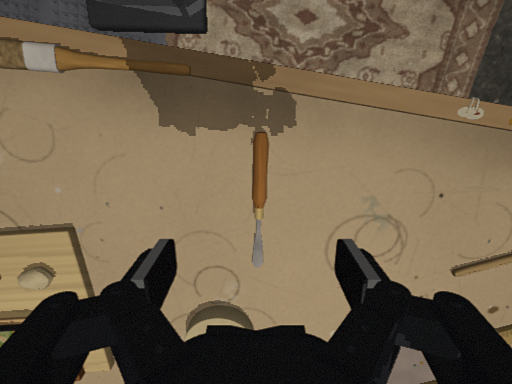

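The wrist view shows the scraper with its handle end at (260,132) and tip at (258,266), well between the fingers. The oval lump and the board's near-left corner are at lower left.

```bash
python3 - <<'E'
from h import *
d=dict(np.load("w2.npz"));im=d["pixels"]
hsv=cv2.cvtColor(im,cv2.COLOR_RGB2HSV)
m=((hsv[...,1]>130)&(hsv[...,2]>60)).astype(np.uint8);m[:125]=0;m[215:]=0;m[:,:240]=0;m[:,285:]=0
ys,xs=np.nonzero(m);print("handle rows",ys.min(),ys.max(),xs.min(),xs.max())
for r in(140,160,180,200):
    q=xs[ys==r];print(r,q.min(),q.max())
W=lambda p,z:wcast(p,z,d,d)[:,:2].round(4)
print(W([[260.5,132],[258,266],[260.5,170]],.009))
t=W([[260.5,132],[258,266]],.007);v=t[1]-t[0];print(np.linalg.norm(v),np.degrees(np.arctan2(v[1],v[0])))
print("board corner",W([73,226],.015),"oval",W([36,277],.024))
dt=dict(np.load("top0.npz"))
print("lumps top",ray([[239.7,194.8],[258.3,194.1],[271,193.8]],.025,dt)[:,:2].round(4))
E
```

```text
handle rows 132 208 252 268
140 254 267
160 253 267
180 253 266
200 253 265
[[0.4055 0.3498]
 [0.5699 0.3522]
 [0.447  0.3512]]
0.16551888109819982 0.8654293372805263
board corner [[0.5185 0.1355]] oval [[0.5829 0.0859]]
lumps top [[ 0.5873  0.0789]
 [ 0.591   0.0198]
 [ 0.5929 -0.0206]]
```

Request:
step_arm([
  {"ax":0,"ay":0,"az":0.004,"tx":0.04,"ty":0.06,"tz":0.54,"hand":1},
  {"ax":0,"ay":0,"az":0,"tx":0,"ty":0,"tz":0.54,"hand":1},
  {"ax":0,"ay":0,"az":0,"tx":0,"ty":0,"tz":0.54,"hand":1},
  {"ax":0,"ay":0,"az":0,"tx":0,"ty":0,"tz":0.54,"hand":1},
  {"ax":0,"ay":0,"az":0,"tx":0,"ty":0,"tz":0.54,"hand":1},
  {"ax":0,"ay":0,"az":0,"tx":0,"ty":0,"tz":0.5,"hand":1},
  {"ax":0,"ay":0,"az":0,"tx":0,"ty":0,"tz":0,"hand":1},
  {"ax":0,"ay":0,"az":0,"tx":0,"ty":0,"tz":0,"hand":-1},
  {"ax":0,"ay":0,"az":0,"tx":0,"ty":0,"tz":0,"hand":-1},
  {"ax":0,"ay":0,"az":0,"tx":0,"ty":0,"tz":0,"hand":-1},
  {"ax":0,"ay":0,"az":0,"tx":0,"ty":0,"tz":0,"hand":-1},
  {"ax":0,"ay":0,"az":0,"tx":0,"ty":0,"tz":0,"hand":-1},
], grip_force=60)

```text
t: 2.8
tool_pos: [0.4501, 0.3493, 0.0046]
tcp_rot: [0.0, -0.009, 1.0, 0.0]
ft_force: [-1.5, -1.1, 10.9]
gripper_width: 0.015
grip_force: 58.4
```

Request:
step_arm([
  {"ax":0,"ay":0,"az":0,"tx":0,"ty":0,"tz":0,"hand":-1},
  {"ax":0,"ay":0,"az":0,"tx":0,"ty":0,"tz":0,"hand":-1},
])

```text
t: 3.0
tool_pos: [0.4501, 0.3493, 0.0047]
tcp_rot: [0.0, -0.009, 1.0, 0.0]
ft_force: [-1.2, -0.1, 6.1]
gripper_width: 0.0155
grip_force: 58.5
```

Request:
step_arm([
  {"ax":0,"ay":0,"az":0,"tx":0,"ty":0,"tz":-0.2,"hand":-1},
  {"ax":0,"ay":0,"az":0,"tx":0,"ty":0,"tz":-0.4,"hand":-1},
  {"ax":0,"ay":0,"az":0,"tx":0,"ty":0,"tz":-0.4,"hand":-1},
  {"ax":0,"ay":0,"az":0,"tx":0,"ty":0,"tz":-0.4,"hand":-1},
  {"ax":0,"ay":0,"az":0,"tx":0,"ty":0,"tz":-0.4,"hand":-1},
  {"ax":0,"ay":0,"az":0,"tx":0,"ty":0,"tz":0,"hand":-1},
])

```text
t: 3.6
tool_pos: [0.4508, 0.3497, 0.0966]
tcp_rot: [0.002, -0.009, 1.0, 0.001]
ft_force: [0.3, -0.2, -0.6]
gripper_width: 0.0154
grip_force: 59.1
```

```bash
python3 w.py w3; python3 - <<'E'
from cell import bot
import cv2,numpy as np
from h import *
s=bot.read_state();print(s["gripper_width"],s["grip_force"])
d=bot.snapshot("scene");a=cv2.resize(d["pixels"][100:230,130:330],(615,400),interpolation=cv2.INTER_CUBIC)
w=cv2.imread("pics/w3.png")[180:320,120:400]
b=cv2.resize(w,(400,200))
c=np.zeros((600,615,3),np.uint8);c[:400]=a[:,:,::-1];c[400:,:400]=b
cv2.imwrite("pics/m3.png",c)
E
```

```text
3.6 [0.4507571  0.34967225 0.09659149] -178.96654023215632
0.014872483205022184 59.08405307214707
```

View pics/m3.png

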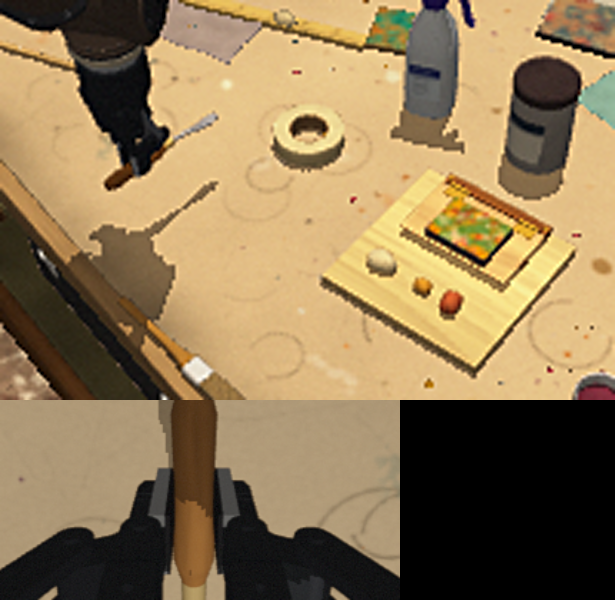

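The scraper is gripped at mid-handle and level, with its blade pointing away. In the crop the tip is at (216,117), and the lumps and board are untouched. Next I check the blade's height and measure the board and lumps.

```bash
python3 - <<'E'
from h import *
d=dict(np.load("scene0.npz"))
K=d["camera_matrix"];Rm=cv2.Rodrigues(d["rvec"])[0];t=np.ravel(d["tvec"]);c=-Rm.T@t
def onx(px,ax,val):
    v=Rm.T@np.linalg.inv(K)@np.r_[px,1];return (c+v*((val-c[ax])/v[ax])).round(4)
print("tip at y=.352:",onx((200.2,138),1,.352),"handle end",onx((130+108/3.075,100+186/3.075),1,.349))
for n in("top","scene"):
    d=dict(np.load(n+"0.npz"));im=d["pixels"];lab=cv2.cvtColor(im,cv2.COLOR_RGB2LAB).astype(int)
    box={"top":(215,300,135,222),"scene":(228,322,150,225)}[n]
    x0,x1,y0,y1=box
    m=((lab[...,2]>158)&(lab[...,0]>150)).astype(np.uint8)
    mm=np.zeros_like(m);mm[y0:y1,x0:x1]=m[y0:y1,x0:x1]
    mm=cv2.morphologyEx(mm,cv2.MORPH_OPEN,np.ones((3,3)))
    cs,_=cv2.findContours(mm,cv2.RETR_EXTERNAL,cv2.CHAIN_APPROX_NONE)
    k=cv2.convexHull(max(cs,key=cv2.contourArea))
    q=cv2.approxPolyN(k,4,ensure_convex=True)[0] if hasattr(cv2,"approxPolyN") else cv2.boxPoints(cv2.minAreaRect(k))
    w=ray(q,.015,d)[:,:2];print(n,q.tolist(),w.round(4).tolist(),"c",w.mean(0).round(4),[round(float(np.linalg.norm(w[i]-w[i-1])),4) for i in range(4)],lab[160,226] if n=="top" else "")
    r=cv2.minAreaRect(np.float32(ray(k[:,0],.015,d)[:,:2]*1000));print(r)
print("tape s",ray([230,140],.024,dict(np.load("scene0.npz"))).round(3))
E
```

```text
tip at y=.352: [0.5784 0.352  0.085 ] handle end [0.4095 0.349  0.0951]
top [[291, 192], [282, 193], [227, 187], [287, 143]] [[0.6014, -0.0848], [0.5975, -0.056], [0.6126, 0.1209], [0.7609, -0.0691]] c [ 0.6431 -0.0223] [0.1603, 0.029, 0.1775, 0.241] [188 132 159]
((672.4087524414062, 13.069190979003906), (153.19837951660156, 186.3663330078125), 1.3809561729431152)
scene [[321, 150], [321, 224], [228, 224], [228, 150]] [[0.903, 0.0103], [0.6177, -0.1982], [0.4045, 0.034], [0.6515, 0.2813]] c [0.6442 0.0318] [0.3697, 0.3533, 0.3152, 0.3495] 
((649.0811157226562, 25.980255126953125), (350.8301086425781, 368.50390625), 42.862430572509766)
tape s [[0.691 0.309 0.024]]
```

Request:
step_arm([
  {"ax":0,"ay":0,"az":0,"tx":0,"ty":-0.6,"tz":-0.2,"hand":-1},
  {"ax":0,"ay":0,"az":0,"tx":0,"ty":-0.6,"tz":-0.2,"hand":-1},
  {"ax":0,"ay":0,"az":0,"tx":0,"ty":-0.6,"tz":-0.2,"hand":-1},
  {"ax":0,"ay":0,"az":0,"tx":0,"ty":-0.6,"tz":-0.2,"hand":-1},
  {"ax":0,"ay":0,"az":0,"tx":0,"ty":-0.6,"tz":-0.2,"hand":-1},
  {"ax":0,"ay":0,"az":0,"tx":0,"ty":-0.6,"tz":-0.2,"hand":-1},
  {"ax":0,"ay":0,"az":0,"tx":0,"ty":-0.6,"tz":-0.2,"hand":-1},
  {"ax":0,"ay":0,"az":0,"tx":0,"ty":-0.6,"tz":0,"hand":-1},
  {"ax":0,"ay":0,"az":0,"tx":0,"ty":0,"tz":0,"hand":-1},
  {"ax":0,"ay":0,"az":0,"tx":0,"ty":0,"tz":0,"hand":-1},
])

```text
t: 4.7
tool_pos: [0.454, 0.1088, 0.1631]
tcp_rot: [-0.001, -0.008, 1.0, 0.0]
ft_force: [0.1, -0.2, -0.9]
gripper_width: 0.0151
grip_force: 59.1
```

```bash
python3 w.py w4
```

```text
4.7 [0.45399102 0.1088046  0.16309134] -179.0604934173759
```

View pics/w4.png

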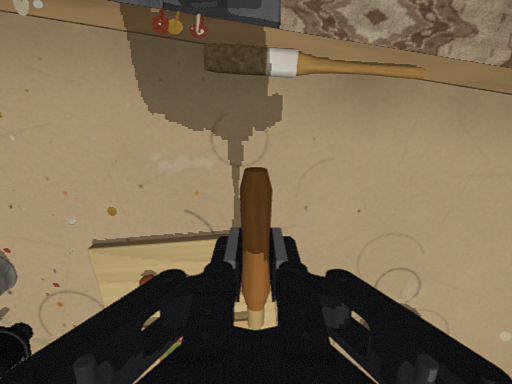

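The closed gripper hides most of the board. Its front-right corner shows at about (92,247) and the front edge runs to about (220,238). I'll cast those two points and measure the top view more carefully.

```bash
python3 - <<'E'
from h import *
d=dict(np.load("w4.npz"));W=lambda p,z:wcast(p,z,d,d)[:,:2].round(4)
im=d["pixels"]
for c in(100,140,180,210): print(c,cv2.cvtColor(im,cv2.COLOR_RGB2GRAY)[228:256,c].tolist())
d=dict(np.load("top0.npz"));g=cv2.cvtColor(d["pixels"],cv2.COLOR_RGB2LAB)[...,2].astype(int);G=cv2.cvtColor(d["pixels"],cv2.COLOR_RGB2GRAY)
print("left");[print(r,g[r,216:232].tolist(),G[r,216:232].tolist()) for r in(160,180,200)]
print("right");[print(r,g[r,284:300].tolist(),G[r,284:300].tolist()) for r in(155,175,200)]
print("front");[print(c,g[204:220,c].tolist(),G[204:220,c].tolist()) for c in(235,258,283)]
E
```

```text
100 [147, 147, 150, 149, 150, 150, 150, 152, 150, 149, 150, 152, 102, 93, 96, 73, 63, 61, 64, 81, 129, 150, 145, 142, 142, 144, 152, 155]
140 [152, 152, 152, 151, 151, 148, 149, 151, 105, 93, 97, 96, 68, 63, 65, 69, 85, 135, 158, 155, 152, 151, 150, 149, 148, 149, 148, 147]
180 [152, 149, 149, 150, 153, 101, 91, 96, 97, 71, 68, 67, 71, 88, 141, 164, 160, 155, 154, 155, 153, 155, 154, 156, 154, 153, 152, 150]
210 [119, 123, 126, 132, 96, 92, 89, 68, 68, 70, 76, 104, 146, 165, 161, 159, 157, 157, 158, 158, 159, 161, 158, 156, 156, 155, 159, 162]
left
160 [150, 150, 150, 150, 149, 152, 156, 159, 160, 159, 159, 159, 159, 161, 160, 160] [151, 151, 150, 149, 151, 154, 161, 176, 177, 180, 180, 176, 179, 179, 178, 181]
180 [148, 149, 149, 150, 150, 149, 150, 154, 160, 160, 160, 160, 160, 160, 160, 160] [149, 148, 151, 148, 144, 147, 141, 146, 174, 177, 177, 175, 177, 176, 177, 177]
200 [149, 150, 149, 148, 148, 148, 148, 148, 151, 156, 158, 159, 159, 158, 158, 159] [148, 146, 147, 138, 138, 139, 143, 147, 156, 170, 170, 171, 169, 171, 169, 170]
right
155 [159, 160, 159, 159, 159, 157, 151, 1
[... 258 characters left out ...]
7, 135, 149, 151, 154, 152, 152]
200 [158, 159, 158, 159, 157, 159, 158, 158, 156, 153, 149, 150, 150, 150, 150, 150] [164, 165, 164, 166, 167, 163, 164, 165, 161, 150, 150, 149, 149, 151, 152, 154]
front
235 [156, 157, 157, 159, 158, 158, 158, 158, 155, 147, 146, 149, 149, 149, 149, 149] [156, 158, 163, 163, 164, 166, 166, 163, 141, 99, 116, 143, 146, 145, 146, 149]
258 [157, 158, 158, 156, 157, 157, 156, 151, 147, 150, 150, 150, 150, 149, 149, 149] [155, 155, 157, 159, 159, 161, 154, 130, 116, 142, 149, 148, 149, 148, 149, 144]
283 [157, 156, 156, 156, 157, 153, 144, 146, 150, 151, 149, 150, 150, 150, 151, 150] [164, 160, 150, 148, 149, 134, 97, 121, 147, 149, 148, 150, 152, 149, 152, 151]
```

```bash
python3 - <<'E'
from h import *
w=dict(np.load("w4.npz"));d=dict(np.load("top0.npz"))
L=ray([[222.2,160],[223.5,180],[224.6,200]],.015,d)[:,:2];Rr=ray([[289.2,155],[290.9,175],[293,200]],.015,d)[:,:2]
F=ray([[235,212.2],[258,210.9],[283,209.1]],.015,d)[:,:2];F2=wcast([[100,247.6],[140,244.6],[180,241.6],[210,239.3]],.015,w,w)[:,:2]
C=wcast([92,248.3],.015,w,w)[0,:2]
def yaw(P,rot):
    v=P[-1]-P[0];a=np.degrees(np.arctan2(v[1],v[0]))+rot;return (a+90)%180-90
print("yaw L",yaw(L,0),"R",yaw(Rr,0),"F",yaw(F,90),"F2",yaw(F2,90))
for a in np.radians([5.5,4.5]):
    ux=np.array([np.cos(a),np.sin(a)]);uy=np.array([-ux[1],ux[0]])
    print("L",(L@uy).mean(),"R",(Rr@uy).mean(),"width",(L@uy).mean()-(Rr@uy).mean(),"front top",(F@ux).mean(),"wrist",(F2@ux).mean())
    yc=((L@uy).mean()+(Rr@uy).mean())/2;xc=(F@ux).mean()+.11
    B=ux*xc+uy*yc;print("centre",B)
    lp=ray([[239.7,194.8],[258.3,194.1],[271,193.8]],.025,d)[:,:2]
    print("lumps board",((lp-B)@np.c_[ux,uy]).round(4).tolist(),"corner wrist",((C-B)@np.c_[ux,uy]).round(4))
E
```

```text
yaw L 5.272899684688156 R 5.738156166211326 F 5.094024462209674 F2 5.709220727836112
L 0.07157749990705335 R -0.14604136940619813 width 0.21761886931325147 front top 0.537916539521732 wrist 0.5352051112364025
centre [0.64850218 0.02503952]
lumps board [[-0.0557, 0.0595], [-0.0577, 0.0003], [-0.0597, -0.0401]] corner wrist [-0.1123 -0.0991]
L 0.08282344505964466 R -0.13484606863159063 width 0.21766951369123527 front top 0.5384342657825306 wrist 0.5361261184652474
centre [0.64847618 0.02494444]
lumps board [[-0.0567, 0.0586], [-0.0577, -0.0006], [-0.0589, -0.0411]] corner wrist [-0.1105 -0.101 ]
```

Request:
step_arm([
  {"ax":0,"ay":0,"az":-0.026,"tx":0,"ty":0,"tz":0,"hand":-1},
  {"ax":0,"ay":0,"az":0,"tx":-0.4,"ty":-0.02,"tz":0,"hand":-1},
  {"ax":0,"ay":0,"az":0,"tx":-0.4,"ty":0,"tz":0,"hand":-1},
  {"ax":0,"ay":0,"az":0,"tx":0,"ty":0,"tz":0.5,"hand":-1},
  {"ax":0,"ay":0,"az":0,"tx":0,"ty":0,"tz":0.5,"hand":-1},
  {"ax":0,"ay":0,"az":0,"tx":0,"ty":0,"tz":0.5,"hand":-1},
  {"ax":0,"ay":0,"az":0,"tx":0,"ty":0,"tz":0.5,"hand":-1},
  {"ax":0,"ay":0,"az":0,"tx":0,"ty":0,"tz":0.4,"hand":-1},
  {"ax":0,"ay":0,"az":0,"tx":0,"ty":0,"tz":0,"hand":-1},
])

```text
t: 5.65
tool_pos: [0.4928, 0.1131, 0.0413]
tcp_rot: [-0.002, -0.051, 0.999, -0.0]
ft_force: [0.5, 0.0, -0.8]
gripper_width: 0.0149
grip_force: 59.1
```

Request:
step_arm([
  {"ax":0,"ay":0,"az":0,"tx":0,"ty":0,"tz":0.1,"hand":-1},
  {"ax":0,"ay":0,"az":0,"tx":0,"ty":0,"tz":0,"hand":-1},
])

```text
t: 5.85
tool_pos: [0.4942, 0.1126, 0.039]
tcp_rot: [0.0, -0.05, 0.999, 0.0]
ft_force: [0.9, -0.6, -0.3]
gripper_width: 0.0151
grip_force: 59.1
```

```bash
python3 - <<'E'
from cell import bot
import cv2
d=bot.snapshot("scene");a=cv2.resize(d["pixels"][120:230,190:340,::-1],(780,572),interpolation=cv2.INTER_CUBIC)
cv2.imwrite("pics/s5.png",a)
E
```

```text
(no output)
```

View pics/s5.png

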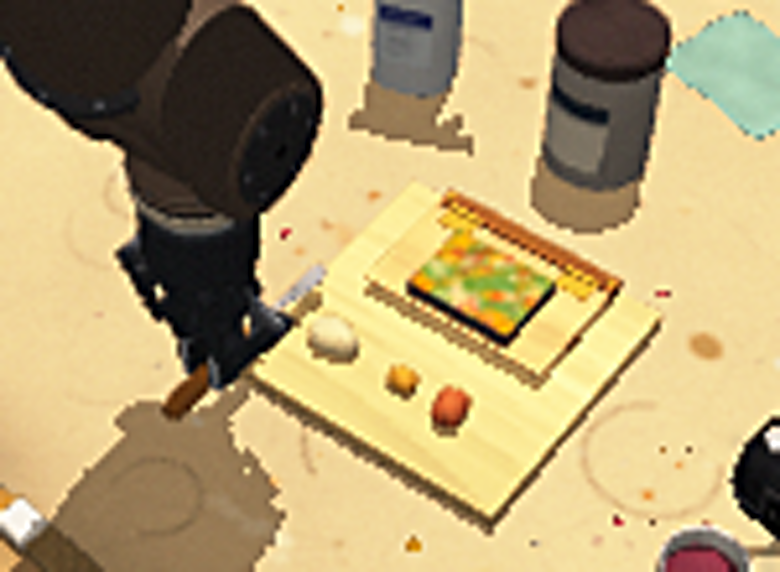

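The blade (tip at about (320,270)) hangs over the board's left margin, clear of the oval lump at (333,338). I'm lowering until it touches.

Request:
step_arm([
  {"ax":0,"ay":0,"az":0,"tx":0,"ty":0,"tz":0.12,"hand":-1},
  {"ax":0,"ay":0,"az":0,"tx":0,"ty":0,"tz":0,"hand":-1},
])

```text
t: 6.1
tool_pos: [0.4941, 0.1122, 0.0327]
tcp_rot: [0.0, -0.05, 0.999, 0.0]
ft_force: [0.1, 0.1, -0.7]
gripper_width: 0.0151
grip_force: 59.1
```

Request:
step_arm([
  {"ax":0,"ay":0,"az":0,"tx":0,"ty":0,"tz":0.08,"hand":-1},
  {"ax":0,"ay":0,"az":0,"tx":0,"ty":0,"tz":0,"hand":-1},
])

```text
t: 6.3
tool_pos: [0.494, 0.1121, 0.0285]
tcp_rot: [-0.0, -0.05, 0.999, 0.0]
ft_force: [-0.3, 0.5, -1.7]
gripper_width: 0.0147
grip_force: 59.1
```

Request:
step_arm([
  {"ax":0,"ay":0,"az":0,"tx":0,"ty":0,"tz":0.06,"hand":-1},
  {"ax":0,"ay":0,"az":0,"tx":0,"ty":0,"tz":0,"hand":-1},
])

```text
t: 6.5
tool_pos: [0.494, 0.1122, 0.0255]
tcp_rot: [-0.0, -0.05, 0.999, 0.0]
ft_force: [0.4, 0.3, -0.7]
gripper_width: 0.015
grip_force: 59.1
```

Request:
step_arm([
  {"ax":0,"ay":0,"az":0,"tx":0,"ty":0,"tz":0.05,"hand":-1},
  {"ax":0,"ay":0,"az":0,"tx":0,"ty":0,"tz":0,"hand":-1},
])

```text
t: 6.7
tool_pos: [0.494, 0.1122, 0.023]
tcp_rot: [-0.0, -0.05, 0.999, 0.0]
ft_force: [-0.6, 0.3, -0.7]
gripper_width: 0.0149
grip_force: 59.1
```

Request:
step_arm([
  {"ax":0,"ay":0,"az":0,"tx":0,"ty":0,"tz":0.03,"hand":-1},
  {"ax":0,"ay":0,"az":0,"tx":0,"ty":0,"tz":0,"hand":-1},
])

```text
t: 6.9
tool_pos: [0.4941, 0.1122, 0.0217]
tcp_rot: [-0.0, -0.05, 0.999, 0.0]
ft_force: [-0.2, 0.1, -0.3]
gripper_width: 0.0148
grip_force: 59.1
```

No contact down to z=0.0217, so the scraper is level with its underside about 2 mm above the board. Now I sweep right.

Request:
step_arm([
  {"ax":0,"ay":0,"az":0,"tx":0,"ty":-0.1,"tz":0.01,"hand":-1},
  {"ax":0,"ay":0,"az":0,"tx":0,"ty":-0.2,"tz":0,"hand":-1},
  {"ax":0,"ay":0,"az":0,"tx":0,"ty":-0.2,"tz":0,"hand":-1},
  {"ax":0,"ay":0,"az":0,"tx":0,"ty":-0.2,"tz":0,"hand":-1},
  {"ax":0,"ay":0,"az":0,"tx":0,"ty":-0.2,"tz":0,"hand":-1},
  {"ax":0,"ay":0,"az":0,"tx":0,"ty":-0.2,"tz":0,"hand":-1},
  {"ax":0,"ay":0,"az":0,"tx":0,"ty":-0.2,"tz":0,"hand":-1},
  {"ax":0,"ay":0,"az":0,"tx":0,"ty":-0.2,"tz":0,"hand":-1},
  {"ax":0,"ay":0,"az":0,"tx":0,"ty":-0.2,"tz":0,"hand":-1},
  {"ax":0,"ay":0,"az":0,"tx":0,"ty":-0.2,"tz":0,"hand":-1},
  {"ax":0,"ay":0,"az":0,"tx":0,"ty":-0.2,"tz":0,"hand":-1},
  {"ax":0,"ay":0,"az":0,"tx":0,"ty":-0.2,"tz":0,"hand":-1},
])

```text
t: 8.1
tool_pos: [0.5056, -0.003, 0.0213]
tcp_rot: [0.0, -0.05, 0.999, 0.0]
ft_force: [-0.6, 0.9, -0.8]
gripper_width: 0.0151
grip_force: 59.1
```

```bash
python3 - <<'E'
from cell import bot
import cv2
d=bot.snapshot("scene");a=cv2.resize(d["pixels"][120:230,190:340,::-1],(780,572),interpolation=cv2.INTER_CUBIC)
cv2.imwrite("pics/s6.png",a)
E
```

```text
(no output)
```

View pics/s6.png

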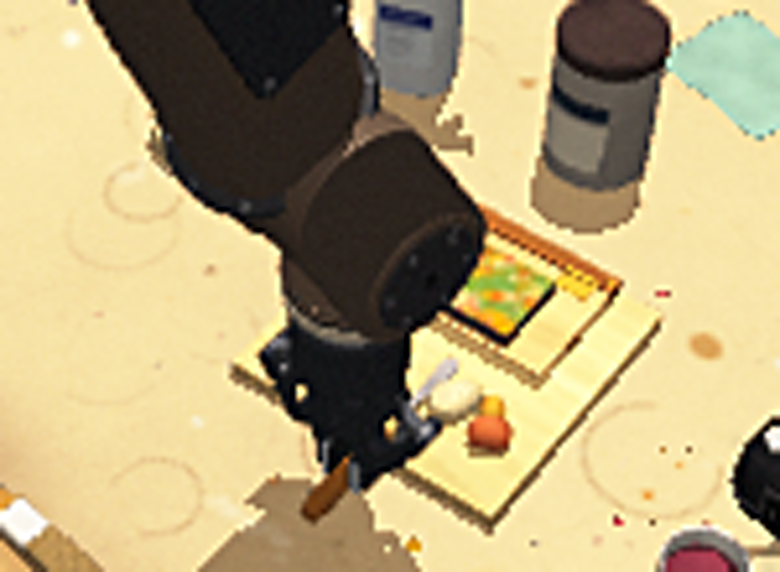

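All three lumps are gathered ahead of the blade (oval at (455,400), red at (490,433)) and the fingers are clear. I'm continuing the sweep.

Request:
step_arm([
  {"ax":0,"ay":0,"az":0,"tx":0,"ty":-0.2,"tz":0,"hand":-1},
  {"ax":0,"ay":0,"az":0,"tx":0,"ty":-0.2,"tz":0,"hand":-1},
  {"ax":0,"ay":0,"az":0,"tx":0,"ty":-0.2,"tz":0,"hand":-1},
  {"ax":0,"ay":0,"az":0,"tx":0,"ty":-0.2,"tz":0,"hand":-1},
  {"ax":0,"ay":0,"az":0,"tx":0,"ty":-0.2,"tz":0,"hand":-1},
  {"ax":0,"ay":0,"az":0,"tx":0,"ty":-0.2,"tz":0,"hand":-1},
  {"ax":0,"ay":0,"az":0,"tx":0,"ty":-0.2,"tz":0,"hand":-1},
  {"ax":0,"ay":0,"az":0,"tx":0,"ty":-0.2,"tz":0,"hand":-1},
  {"ax":0,"ay":0,"az":0,"tx":0,"ty":-0.2,"tz":0,"hand":-1},
  {"ax":0,"ay":0,"az":0,"tx":0,"ty":-0.2,"tz":0,"hand":-1},
  {"ax":0,"ay":0,"az":0,"tx":0,"ty":-0.2,"tz":0,"hand":-1},
  {"ax":0,"ay":0,"az":0,"tx":0,"ty":-0.1,"tz":0,"hand":-1},
])

```text
t: 9.35
tool_pos: [0.5172, -0.1177, 0.0213]
tcp_rot: [0.0, -0.05, 0.999, -0.0]
ft_force: [-0.5, 0.4, -0.5]
gripper_width: 0.0149
grip_force: 59.1
```

```bash
python3 - <<'E'
from cell import bot
import cv2
d=bot.snapshot("scene");a=cv2.resize(d["pixels"][130:250,225:370,::-1],(690,571),interpolation=cv2.INTER_CUBIC)
cv2.imwrite("pics/s7.png",a)
E
```

```text
(no output)
```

View pics/s7.png

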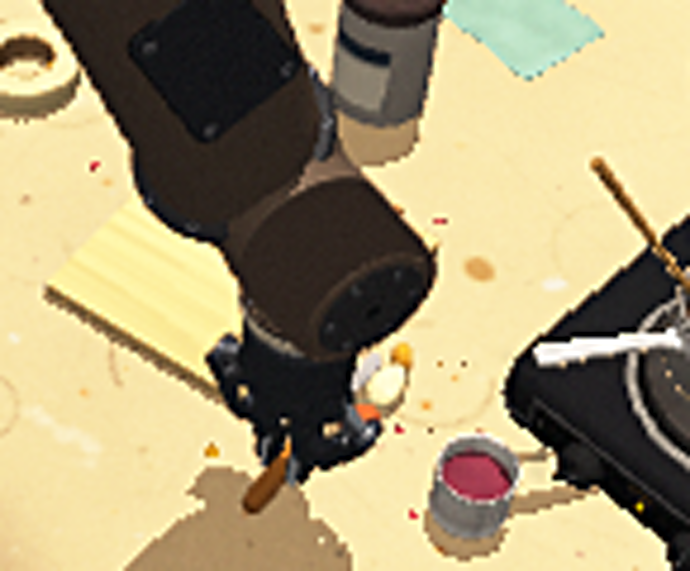

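The board looks swept: the oval (387,387), the red (368,412) and the yellow (402,355) are all right of the blade, beyond the board's edge. I've used all ten picture views, so from here I check by colour masks and numbers. I'm lifting and carrying the scraper to the left.

Request:
step_arm([
  {"ax":0,"ay":0,"az":0,"tx":0,"ty":0.02,"tz":-0.2,"hand":-1},
  {"ax":0,"ay":0,"az":0,"tx":0,"ty":0,"tz":-0.5,"hand":-1},
  {"ax":0,"ay":0,"az":0,"tx":0,"ty":0,"tz":-0.5,"hand":-1},
  {"ax":0,"ay":0,"az":0,"tx":0,"ty":0,"tz":-0.5,"hand":-1},
  {"ax":0,"ay":0,"az":0,"tx":0,"ty":0,"tz":-0.5,"hand":-1},
  {"ax":0,"ay":0,"az":0,"tx":0,"ty":0,"tz":0,"hand":-1},
])

```text
t: 10.0
tool_pos: [0.518, -0.1155, 0.1347]
tcp_rot: [0.002, -0.05, 0.999, -0.001]
ft_force: [0.5, -0.0, -0.4]
gripper_width: 0.015
grip_force: 59.1
```

Request:
step_arm([
  {"ax":0,"ay":0,"az":0,"tx":0.034,"ty":0.63,"tz":0,"hand":-1},
  {"ax":0,"ay":0,"az":0,"tx":0.034,"ty":0.63,"tz":0,"hand":-1},
  {"ax":0,"ay":0,"az":0,"tx":0.034,"ty":0.63,"tz":0,"hand":-1},
  {"ax":0,"ay":0,"az":0,"tx":0.034,"ty":0.63,"tz":0,"hand":-1},
  {"ax":0,"ay":0,"az":0,"tx":0.034,"ty":0.63,"tz":0,"hand":-1},
  {"ax":0,"ay":0,"az":0,"tx":0.034,"ty":0.63,"tz":0,"hand":-1},
  {"ax":0,"ay":0,"az":0,"tx":0.034,"ty":0.63,"tz":0,"hand":-1},
  {"ax":0,"ay":0,"az":0,"tx":0.034,"ty":0.63,"tz":0,"hand":-1},
  {"ax":0,"ay":0,"az":0,"tx":0.034,"ty":0.63,"tz":0,"hand":-1},
  {"ax":0,"ay":0,"az":0,"tx":0.034,"ty":0.63,"tz":0,"hand":-1},
  {"ax":0,"ay":0,"az":0,"tx":0.034,"ty":0.63,"tz":0,"hand":-1},
  {"ax":0,"ay":0,"az":0,"tx":0,"ty":0.6,"tz":0,"hand":-1},
])

```text
t: 11.2
tool_pos: [0.4597, 0.2586, 0.131]
tcp_rot: [-0.0, -0.05, 0.999, -0.0]
ft_force: [-0.1, -0.5, -1.6]
gripper_width: 0.0153
grip_force: 59.1
```

```bash
python3 - <<'E'
from cell import bot
from h import *
n=bot.snapshot("top");np.savez("top1.npz",**n);o=dict(np.load("top0.npz"))
B=np.array([.648,.026]);a=np.radians(5.5);U=np.array([[np.cos(a),-np.sin(a)],[np.sin(a),np.cos(a)]])
df=np.abs(n["pixels"].astype(int)-o["pixels"]).sum(2);m=(df>60).astype(np.uint8);m[:,:222]=0;m[215:]=0
k,l,st,ce=cv2.connectedComponentsWithStats(m)
for i in range(1,k):
    if st[i,4]>=8:
        x,y=ce[i];p=ray([x,y],.012,n)[0,:2];yi,xi=np.nonzero(l==i)
        print(st[i].tolist(),"col",n["pixels"][yi,xi].mean(0).round().tolist(),"was",o["pixels"][yi,xi].mean(0).round().tolist(),p.round(3),"board",((p-B)@U).round(3))
E
```

```text
[299, 171, 6, 7, 33] col [154.0, 115.0, 70.0] was [177.0, 148.0, 114.0] [ 0.661 -0.118] board [-0.001 -0.144]
[300, 180, 7, 8, 36] col [203.0, 177.0, 135.0] was [169.0, 142.0, 109.0] [ 0.628 -0.125] board [-0.034 -0.149]
[266, 188, 10, 12, 96] col [211.0, 175.0, 122.0] was [149.0, 101.0, 69.0] [ 0.595 -0.019] board [-0.057 -0.04 ]
[233, 190, 13, 12, 89] col [212.0, 176.0, 123.0] was [160.0, 136.0, 99.0] [0.587 0.081] board [-0.056  0.06 ]
[254, 190, 8, 8, 54] col [211.0, 176.0, 122.0] was [158.0, 121.0, 74.0] [0.593 0.021] board [-0.055  0.   ]
[304, 192, 9, 10, 67] col [146.0, 91.0, 65.0] was [176.0, 147.0, 114.0] [ 0.589 -0.139] board [-0.074 -0.159]
```

The difference image confirms all three lumps on the bench, 35-50 mm past the board's right edge. I'm laying the scraper down.

Request:
step_arm([
  {"ax":0,"ay":0,"az":0,"tx":0,"ty":0,"tz":0.5,"hand":-1},
  {"ax":0,"ay":0,"az":0,"tx":0,"ty":0,"tz":0.5,"hand":-1},
  {"ax":0,"ay":0,"az":0,"tx":0,"ty":0,"tz":0.5,"hand":-1},
  {"ax":0,"ay":0,"az":0,"tx":0,"ty":0,"tz":0.5,"hand":-1},
  {"ax":0,"ay":0,"az":0,"tx":0,"ty":0,"tz":0.35,"hand":-1},
  {"ax":0,"ay":0,"az":0,"tx":0,"ty":0,"tz":0.1,"hand":-1},
  {"ax":0,"ay":0,"az":0,"tx":0,"ty":0,"tz":0.03,"hand":-1},
  {"ax":0,"ay":0,"az":0,"tx":0,"ty":0,"tz":0,"hand":-1},
])

```text
t: 12.05
tool_pos: [0.4609, 0.2573, 0.0078]
tcp_rot: [0.0, -0.05, 0.999, 0.0]
ft_force: [-0.3, 1.2, -0.6]
gripper_width: 0.0151
grip_force: 59.1
```

Request:
step_arm([
  {"ax":0,"ay":0,"az":0,"tx":0,"ty":0,"tz":0.05,"hand":-1},
  {"ax":0,"ay":0,"az":0,"tx":0,"ty":0,"tz":0,"hand":-1},
  {"ax":0,"ay":0,"az":0,"tx":0,"ty":0,"tz":0,"hand":1},
  {"ax":0,"ay":0,"az":0,"tx":0,"ty":0,"tz":0,"hand":1},
  {"ax":0,"ay":0,"az":0,"tx":0,"ty":0,"tz":0,"hand":1},
  {"ax":0,"ay":0,"az":0,"tx":0,"ty":0,"tz":0,"hand":1},
  {"ax":0,"ay":0,"az":0,"tx":0,"ty":0,"tz":0,"hand":1},
  {"ax":0,"ay":0,"az":0,"tx":0,"ty":0,"tz":-0.3,"hand":1},
  {"ax":0,"ay":0,"az":0,"tx":0,"ty":0,"tz":-0.5,"hand":1},
  {"ax":0,"ay":0,"az":0,"tx":0,"ty":0,"tz":-0.8,"hand":1},
  {"ax":0,"ay":0,"az":0,"tx":0,"ty":0,"tz":-0.8,"hand":1},
  {"ax":0,"ay":0,"az":0,"tx":0,"ty":0,"tz":-0.8,"hand":1},
])

```text
t: 13.25
tool_pos: [0.4605, 0.257, 0.1664]
tcp_rot: [-0.0, -0.05, 0.999, -0.0]
ft_force: [0.9, -0.2, -0.2]
gripper_width: 0.0857
grip_force: 0.0
```

```bash
python3 - <<'E'
from cell import bot
from h import *
s=bot.read_state();d=bot.snapshot("wrist")
im=d["pixels"];hsv=cv2.cvtColor(im,cv2.COLOR_RGB2HSV)
m=((hsv[...,1]>130)&(hsv[...,2]>60)&(hsv[...,0]<18)).astype(np.uint8);m[:105]=0;m[330:]=0;m[:,:180]=0;m[:,340:]=0
k,l,st,ce=cv2.connectedComponentsWithStats(m)
for i in range(1,k):
    if st[i,4]>60:
        x,y,w,h,_=st[i];print(st[i],wcast([[x+w/2,y],[x+w/2,y+h]],.009,d,s).round(4).tolist())
print(pose(s)[:2],s["t"],s["gripper_width"])
# guard in the top image
t=dict(np.load("top0.npz"));p=t["pixels"].astype(int)[215:275,335:410]
white=(p.min(2)>170).astype(np.uint8);brown=((p[...,0]-p[...,2]>50)&(p[...,0]<160)).astype(np.uint8)
for n,mm,z in(("white",white,.004),("brown",brown,.030)):
    k,l,st,ce=cv2.connectedComponentsWithStats(mm);i=1+np.argmax(st[1:,4]);ys,xs=np.nonzero(l==i)
    r=cv2.minAreaRect(np.float32(ray(np.c_[xs+335,ys+215],z,t)[:,:2]*1000));print(n,st[i],r)
E
```

```text
[ 248  134   16   76 1022] [[0.4165, 0.2534, 0.009], [0.5041, 0.2622, 0.009]]
(array([0.46050611, 0.25697114, 0.16637274]), np.float64(-174.2840951480496)) 13.25 0.08570135124024363
white [ 19  15  36  24 689] ((450.93682861328125, -344.73779296875), (108.1767349243164, 64.56452941894531), 83.79676818847656)
brown [ 20  36  36   8 129] ((409.8940734863281, -341.5755920410156), (110.01895141601562, 13.00922966003418), 85.32598114013672)
```

The scraper is on the bench (handle x 0.417-0.504, y about 0.257). The guard's rail is near (0.41,-0.343) with yaw about -5°, so I'm hovering over it.

Request:
step_arm([
  {"ax":0,"ay":0,"az":0,"tx":0.144,"ty":-0.79,"tz":0,"hand":1},
  {"ax":0,"ay":0,"az":0,"tx":0.144,"ty":-0.79,"tz":0,"hand":1},
  {"ax":0,"ay":0,"az":0,"tx":0.144,"ty":-0.79,"tz":0,"hand":1},
  {"ax":0,"ay":0,"az":0,"tx":0.144,"ty":-0.79,"tz":0,"hand":1},
  {"ax":0,"ay":0,"az":0,"tx":0.144,"ty":-0.79,"tz":0,"hand":1},
  {"ax":0,"ay":0,"az":0,"tx":0.144,"ty":-0.79,"tz":0,"hand":1},
  {"ax":0,"ay":0,"az":0,"tx":0.144,"ty":-0.79,"tz":0,"hand":1},
  {"ax":0,"ay":0,"az":0,"tx":0.144,"ty":-0.79,"tz":0,"hand":1},
  {"ax":0,"ay":0,"az":0,"tx":0.144,"ty":-0.79,"tz":0,"hand":1},
  {"ax":0,"ay":0,"az":0,"tx":0.144,"ty":-0.79,"tz":0,"hand":1},
  {"ax":0,"ay":0,"az":0,"tx":0.144,"ty":-0.79,"tz":0,"hand":1},
  {"ax":0,"ay":0,"az":0,"tx":0.144,"ty":-0.79,"tz":0,"hand":1},
])

```text
t: 14.5
tool_pos: [0.4216, -0.2248, 0.1647]
tcp_rot: [0.0, -0.05, 0.999, 0.0]
ft_force: [0.8, 0.0, -0.0]
gripper_width: 0.0856
grip_force: 0.0
```

Request:
step_arm([
  {"ax":0,"ay":0,"az":0,"tx":0.144,"ty":-0.79,"tz":0,"hand":1},
  {"ax":0,"ay":0,"az":0,"tx":0.144,"ty":-0.79,"tz":0,"hand":1},
  {"ax":0,"ay":0,"az":0,"tx":0.144,"ty":-0.79,"tz":0,"hand":1},
  {"ax":0,"ay":0,"az":0.031,"tx":0,"ty":0,"tz":0,"hand":1},
  {"ax":0,"ay":0,"az":0.031,"tx":0,"ty":0,"tz":0,"hand":1},
  {"ax":0,"ay":0,"az":0,"tx":0,"ty":0,"tz":0,"hand":1},
  {"ax":0,"ay":0,"az":0,"tx":0,"ty":0,"tz":0,"hand":1},
])

```text
t: 15.2
tool_pos: [0.4123, -0.3431, 0.1646]
tcp_rot: [-0.0, 0.046, 0.999, 0.0]
ft_force: [0.5, -0.8, 0.5]
gripper_width: 0.0856
grip_force: 0.0
```

```bash
cat > g.py <<'E'
from cell import bot
from h import *
s=bot.read_state();d=bot.snapshot("wrist");np.savez("wg.npz",**d,tcp_rot=s["tcp_rot"],tool_pos=s["tool_pos"])
p=d["pixels"].astype(int);print(pose(s)[:2],s["t"])
white=(p.min(2)>170).astype(np.uint8);hsv=cv2.cvtColor(d["pixels"],cv2.COLOR_RGB2HSV)
brown=((hsv[...,1]>130)&(hsv[...,2]>50)&(hsv[...,0]<16)).astype(np.uint8)
for n,mm,z in(("white",white,.004),("brown",brown,.038)):
    mm=cv2.morphologyEx(mm,cv2.MORPH_OPEN,np.ones((3,3)))
    k,l,st,ce=cv2.connectedComponentsWithStats(mm)
    for i in range(1,k):
        if st[i,4]>500:
            ys,xs=np.nonzero(l==i);r=cv2.minAreaRect(np.float32(wcast(np.c_[xs,ys],z,d,s)[:,:2]*1000));print(n,st[i],np.round(r[0],1),np.round(r[1],1),round(r[2],2))
E
python3 g.py
```

```text
(array([ 0.41232186, -0.34309914,  0.16461092]), np.float64(174.7208534874597)) 15.2
white [ 213  183   94   46 3840] [ 453.  -342.3] [108.   56.9] 83.5
brown [ 207  166  107   18 1452] [ 405.1 -337.4] [107.9  17. ] 83.49
brown [ 65 182  36  37 953] [ 416.2 -524.6] [34.6 39.9] 84.7
```

Correction to my approach: the rail is 12 mm thick in x, so the fingers must close along guard x and the tool needs a quarter turn. Wrist and top views agree on the rail at (0.408,-0.338), yaw about -6.3°. First I check joint 6.

```bash
python3 -c "
from cell import bot
print(bot.read_state()['joint_positions'].round(3))"
```

```text
[-0.817  0.448  1.851  0.     0.843 -2.296]
```

Request:
step_arm([
  {"ax":0,"ay":0,"az":0.046,"tx":0,"ty":0,"tz":0,"hand":1},
  {"ax":0,"ay":0,"az":0.046,"tx":0,"ty":0,"tz":0,"hand":1},
  {"ax":0,"ay":0,"az":0.046,"tx":0,"ty":0,"tz":0,"hand":1},
  {"ax":0,"ay":0,"az":0.046,"tx":0,"ty":0,"tz":0,"hand":1},
  {"ax":0,"ay":0,"az":0.046,"tx":0,"ty":0,"tz":0,"hand":1},
  {"ax":0,"ay":0,"az":0.046,"tx":0,"ty":0,"tz":0,"hand":1},
  {"ax":0,"ay":0,"az":0.046,"tx":0,"ty":0,"tz":0,"hand":1},
  {"ax":0,"ay":0,"az":0.046,"tx":0,"ty":0,"tz":0,"hand":1},
  {"ax":0,"ay":0,"az":0.046,"tx":0,"ty":0,"tz":0,"hand":1},
  {"ax":0,"ay":0,"az":0.046,"tx":0,"ty":0,"tz":0,"hand":1},
  {"ax":0,"ay":0,"az":0.046,"tx":0.09,"ty":-0.1,"tz":0,"hand":1},
  {"ax":0,"ay":0,"az":0,"tx":0,"ty":0,"tz":0,"hand":1},
])

```text
t: 16.45
tool_pos: [0.407, -0.3383, 0.1648]
tcp_rot: [-0.0, 0.746, 0.666, 0.0]
ft_force: [0.4, -0.3, -0.2]
gripper_width: 0.0855
grip_force: 0.0
```

```bash
python3 g.py
```

```text
(array([ 0.4069805 , -0.33827387,  0.16477686]), np.float64(83.47711754661522)) 16.45
white [ 264  123   61   93 4998] [ 449.2 -341.3] [107.3  65.8] 83.54
brown [ 252  124   11  105 1109] [ 408.8 -336.1] [109.5  10.4] 83.88
```

From above the rail reads 109.5 x 10.4 mm at (0.409,-0.336), yaw -6.3°, which matches. I'm descending to grip.

Request:
step_arm([
  {"ax":0,"ay":0,"az":0,"tx":0.04,"ty":0.03,"tz":0.52,"hand":1},
  {"ax":0,"ay":0,"az":0,"tx":0,"ty":0,"tz":0.52,"hand":1},
  {"ax":0,"ay":0,"az":0,"tx":0,"ty":0,"tz":0.52,"hand":1},
  {"ax":0,"ay":0,"az":0,"tx":0,"ty":0,"tz":0.52,"hand":1},
  {"ax":0,"ay":0,"az":0,"tx":0,"ty":0,"tz":0.52,"hand":1},
  {"ax":0,"ay":0,"az":0,"tx":0,"ty":0,"tz":0.48,"hand":1},
  {"ax":0,"ay":0,"az":0,"tx":0,"ty":0,"tz":0,"hand":1},
  {"ax":0,"ay":0,"az":0,"tx":0,"ty":0,"tz":0,"hand":-1},
  {"ax":0,"ay":0,"az":0,"tx":0,"ty":0,"tz":0,"hand":-1},
  {"ax":0,"ay":0,"az":0,"tx":0,"ty":0,"tz":0,"hand":-1},
  {"ax":0,"ay":0,"az":0,"tx":0,"ty":0,"tz":0,"hand":-1},
  {"ax":0,"ay":0,"az":0,"tx":0,"ty":0,"tz":0,"hand":-1},
], grip_force=80)

```text
t: 17.7
tool_pos: [0.4091, -0.3372, 0.0113]
tcp_rot: [0.0, 0.746, 0.666, 0.0]
ft_force: [0.1, 1.1, 1.1]
gripper_width: 0.0125
grip_force: 1.0
```

Request:
step_arm([
  {"ax":0,"ay":0,"az":0,"tx":0,"ty":0,"tz":0,"hand":-1},
  {"ax":0,"ay":0,"az":0,"tx":0,"ty":0,"tz":0,"hand":-1},
])

```text
t: 17.9
tool_pos: [0.4092, -0.3373, 0.0115]
tcp_rot: [0.001, 0.746, 0.666, 0.0]
ft_force: [0.1, 0.8, 6.7]
gripper_width: 0.0106
grip_force: 78.7
```

Gripped the rail (width 10.6 mm, 79 N). Now lifting and carrying it over the seat.

Request:
step_arm([
  {"ax":0,"ay":0,"az":0,"tx":0,"ty":0,"tz":-0.2,"hand":-1},
  {"ax":0,"ay":0,"az":0,"tx":0,"ty":0,"tz":-0.5,"hand":-1},
  {"ax":0,"ay":0,"az":0,"tx":0,"ty":0,"tz":-0.5,"hand":-1},
  {"ax":0,"ay":0,"az":0,"tx":0,"ty":0,"tz":-0.5,"hand":-1},
  {"ax":0,"ay":0,"az":0,"tx":0,"ty":0,"tz":-0.5,"hand":-1},
  {"ax":0,"ay":0,"az":0,"tx":0,"ty":0,"tz":-0.4,"hand":-1},
  {"ax":0,"ay":0,"az":0,"tx":0,"ty":0,"tz":0,"hand":-1},
])

```text
t: 18.6
tool_pos: [0.4096, -0.3376, 0.1435]
tcp_rot: [0.002, 0.746, 0.666, 0.0]
ft_force: [0.6, -0.4, -1.6]
gripper_width: 0.0104
grip_force: 78.1
```

Request:
step_arm([
  {"ax":0,"ay":0,"az":0,"tx":0.62,"ty":0.18,"tz":0,"hand":-1},
  {"ax":0,"ay":0,"az":0,"tx":0.62,"ty":0.18,"tz":0,"hand":-1},
  {"ax":0,"ay":0,"az":0,"tx":0.62,"ty":0.18,"tz":0,"hand":-1},
  {"ax":0,"ay":0,"az":0,"tx":0.62,"ty":0.18,"tz":0,"hand":-1},
  {"ax":0,"ay":0,"az":0,"tx":0.62,"ty":0.18,"tz":0,"hand":-1},
  {"ax":0,"ay":0,"az":0,"tx":0.62,"ty":0.18,"tz":0,"hand":-1},
  {"ax":0,"ay":0,"az":0,"tx":0.62,"ty":0.18,"tz":0,"hand":-1},
  {"ax":0,"ay":0,"az":0,"tx":0.62,"ty":0.18,"tz":0,"hand":-1},
  {"ax":0,"ay":0,"az":0,"tx":0.62,"ty":0.18,"tz":0,"hand":-1},
  {"ax":0,"ay":0,"az":0,"tx":0.62,"ty":0.18,"tz":0,"hand":-1},
  {"ax":0,"ay":0,"az":0,"tx":0.62,"ty":0.18,"tz":0,"hand":-1},
  {"ax":0,"ay":0,"az":0,"tx":0.62,"ty":0.18,"tz":0,"hand":-1},
])

```text
t: 19.8
tool_pos: [0.5584, 0.0216, 0.1399]
tcp_rot: [-0.001, 0.746, 0.666, -0.0]
ft_force: [-0.3, 0.1, -1.3]
gripper_width: 0.0105
grip_force: 78.0
```

Request:
step_arm([
  {"ax":0,"ay":0,"az":-0.033,"tx":0,"ty":0,"tz":0,"hand":-1},
  {"ax":0,"ay":0,"az":-0.033,"tx":0,"ty":0,"tz":0,"hand":-1},
  {"ax":0,"ay":0,"az":0,"tx":0,"ty":0,"tz":0,"hand":-1},
  {"ax":0,"ay":0,"az":0,"tx":0,"ty":0,"tz":0,"hand":-1},
])

```text
t: 20.2
tool_pos: [0.5582, 0.0202, 0.1402]
tcp_rot: [-0.0, 0.674, 0.738, -0.0]
ft_force: [0.1, -1.0, -1.4]
gripper_width: 0.0107
grip_force: 78.0
```

```bash
python3 - <<'E'
from cell import bot
from h import *
s=bot.read_state();d=bot.snapshot("wrist");np.savez("wg2.npz",**d,tcp_rot=s["tcp_rot"],tool_pos=s["tool_pos"])
print(pose(s)[:2],s["t"],s["gripper_width"],s["ft_force"].round(1))
p=d["pixels"].astype(int)
white=(p.min(2)>165).astype(np.uint8);white=cv2.morphologyEx(white,cv2.MORPH_OPEN,np.ones((3,3)))
k,l,st,ce=cv2.connectedComponentsWithStats(white)
for i in range(1,k):
    if st[i,4]>300:
        ys,xs=np.nonzero(l==i);r=cv2.minAreaRect(np.float32(wcast(np.c_[xs,ys],s["tool_pos"][2]-.0075,d,s)[:,:2]*1000));print(st[i],np.round(r[0],1),np.round(r[1],1),round(r[2],2))
# ascii-ish: classify board pixels coarse
lab=cv2.cvtColor(d["pixels"],cv2.COLOR_RGB2LAB);g=cv2.resize(lab[...,2],(64,48),interpolation=cv2.INTER_AREA);G=cv2.resize(lab[...,0],(64,48),interpolation=cv2.INTER_AREA)
for r in range(0,48):print("".join("k" if G[r,c]<70 else "W" if G[r,c]>185 and g[r,c]<145 else "B" if g[r,c]>=157 else "." for c in range(64)))
E
```

```text
(array([0.55816186, 0.02019085, 0.14023853]), np.float64(95.17740696315371)) 20.2 0.01065103094132908 [ 0.1 -1.  -1.4]
[  267   147   122   138 11992] [596.5  33.8] [66.3 88.1] 5.16
.BB.............................................................
.BB.............................................................
................................................................
................................................................
................................................................
................................................................
................................................................
................................................................
................................................................
................................................................
.....k..........................................................
.....k..........................................................
.....k..........................................................
.....k.......................................BBB...BBBBB..B.....
.....k..
[... 1501 characters left out ...]
.kkkkkkkkkkkkkkkkkkkkkkkkkkkkkkkkkk...............
..............kkkkkkkkkkkkkkkk.kk.kkkkkkkkkkkkkkkk..............
............kkkkkkk..kkkkkkkkk.k..kkkkkkkkk..kkkkkkk............
..........kkkkkkkk..kkkkkkkkkk.kB.kkkkkkkkkk.kkkkkkkk...........
.........kkkkkkkkkkkkkkkkkkkkkkkkkkkkkkkkkkkkkkkkkkkkkk.........
.......kkkkkkkkkkkkkkkkkkkkkkkkkkkkkkkkkkkkkkkkkkkkkkkkkk.......
.....kkkkkkkkkkkkkkkkkkkkkkkkkkkkkkkkkkkkkkkkkkkkkkkkkkkkk......
k...kkkkkkkkkkkkkkkkkkkkkkkkkkkkkkkkkkkkkkkkkkkkkkkkkkkkkkkk....
kkkkkkkkkkkkkkkkkkkkkkkkkkkkkkkkkkkkkkkkkkkkkkkkkkkkkkkkkkkkkk..
.kkkkkkkkkkkkkkkkkkkkkkkkkkkkkkkkkkkkkkkkkkkkkkkkkkkk.kkkkkkkkk.
kkkkkkkkkkkkkkkkkkkkkkkkkkkkkkkkkkkkkkkkkkkkkkkkkkkkkkkkkkkkkkkk
```

The guard is held square (plate edge 5.2° against tool 5.2°) and centred on the grip. Next I measure the board's left edge and the flap in the same wrist view.

```bash
python3 - <<'E'
from h import *
d=dict(np.load("wg2.npz"));lab=cv2.cvtColor(d["pixels"],cv2.COLOR_RGB2LAB)
for c in(330,350,370,390,410,440):print(c,"L",lab[88:160:2,c,0].tolist(),"\n b",lab[88:160:2,c,2].tolist())
print("row142",lab[142,340:480:3,0].tolist(),"row 160", lab[160,385:480:3,0].tolist())
a=np.radians(5.4);ux=np.array([np.cos(a),np.sin(a)]);uy=np.array([-ux[1],ux[0]]);B=np.array([.647,.028])
for r in range(96,150,6):print(r,[((wcast([c,r],.015,d,d)[0,:2]-B)@np.c_[ux,uy]).round(3).tolist() for c in(330,390,440)])
E
```

```text
330 L [164, 165, 163, 163, 162, 162, 162, 163, 163, 164, 163, 162, 161, 163, 160, 161, 162, 162, 161, 167, 172, 172, 172, 172, 174, 173, 175, 176, 176, 147, 188, 187, 186, 188, 188, 188] 
 b [156, 156, 156, 155, 156, 155, 155, 156, 156, 155, 155, 155, 156, 155, 155, 156, 156, 156, 156, 157, 155, 156, 156, 156, 157, 155, 156, 156, 157, 128, 130, 130, 130, 130, 130, 130]
350 L [167, 168, 169, 168, 170, 170, 171, 172, 171, 178, 110, 115, 112, 116, 115, 117, 112, 113, 111, 107, 108, 96, 95, 89, 88, 85, 95, 99, 107, 152, 188, 188, 187, 188, 187, 187] 
 b [156, 155, 155, 156, 156, 155, 157, 156, 157, 157, 150, 150, 150, 150, 150, 150, 148, 149, 148, 149, 149, 148, 148, 147, 147, 147, 149, 150, 152, 129, 130, 131, 131, 130, 131, 130]
370 L [172, 170, 172, 172, 170, 170, 170, 170, 170, 156, 160, 159, 158, 158, 159, 157, 156, 157, 156, 157, 156, 155, 158, 159, 160, 160, 164, 63, 65, 162, 191, 191, 190, 190, 188, 190] 
 b [156, 156, 156, 156, 155, 156, 155, 156, 156, 157, 158, 157, 157, 157, 156, 157, 157, 157, 157, 157, 156, 157, 156, 157, 157, 157, 158, 144, 144, 130, 130, 130, 130, 130, 130
[... 1274 characters left out ...]
145, 143, 73, 134, 134, 94, 96, 96, 90, 154, 152, 151, 153] row 160 [186, 152, 111, 119, 134, 133, 137, 97, 99, 113, 114, 145, 143, 139, 131, 128, 162, 158, 147, 148, 53, 84, 102, 94, 95, 86, 115, 151, 151, 149, 150, 150]
96 [[-0.02, 0.083], [0.035, 0.082], [0.081, 0.082]]
102 [[-0.02, 0.077], [0.036, 0.077], [0.082, 0.077]]
108 [[-0.019, 0.072], [0.037, 0.072], [0.083, 0.072]]
114 [[-0.019, 0.067], [0.038, 0.066], [0.085, 0.066]]
120 [[-0.018, 0.061], [0.038, 0.061], [0.086, 0.061]]
126 [[-0.018, 0.056], [0.039, 0.055], [0.087, 0.055]]
132 [[-0.018, 0.05], [0.04, 0.05], [0.088, 0.049]]
138 [[-0.017, 0.044], [0.041, 0.044], [0.089, 0.044]]
144 [[-0.017, 0.038], [0.042, 0.038], [0.09, 0.038]]
```

```bash
python3 - <<'E'
from h import *
d=dict(np.load("wg2.npz"));lab=cv2.cvtColor(d["pixels"],cv2.COLOR_RGB2LAB)
for r in(112,124,136):print(r,lab[r,336:376,0].tolist())
for c in(370,385,400,415):print(c,lab[98:112,c,0].tolist())
for r in(30,50,70,90):print(r,lab[r,300:480:6,0].tolist(),lab[r,300:480:6,2].tolist())
E
```

```text
112 [173, 174, 173, 174, 173, 172, 171, 174, 160, 110, 105, 108, 109, 114, 112, 109, 88, 105, 151, 169, 165, 162, 163, 165, 168, 169, 170, 166, 163, 163, 162, 163, 163, 160, 158, 157, 157, 161, 166, 164]
124 [175, 174, 173, 172, 172, 173, 172, 161, 110, 105, 109, 109, 111, 113, 111, 88, 111, 154, 168, 164, 161, 163, 166, 167, 168, 167, 167, 164, 163, 163, 164, 163, 161, 159, 156, 157, 162, 165, 164, 161]
136 [176, 174, 173, 172, 170, 170, 171, 160, 110, 104, 110, 113, 116, 109, 88, 123, 156, 168, 164, 160, 162, 165, 166, 168, 167, 164, 163, 163, 165, 163, 163, 162, 159, 157, 160, 163, 164, 162, 161, 160]
370 [170, 169, 170, 170, 170, 170, 170, 141, 156, 162, 160, 160, 159, 159]
385 [173, 174, 175, 174, 177, 178, 153, 138, 152, 156, 156, 154, 154, 154]
400 [161, 161, 162, 163, 163, 164, 117, 146, 158, 157, 157, 157, 156, 157]
415 [168, 168, 169, 169, 169, 169, 130, 148, 165, 164, 164, 166, 165, 166]
30 [147, 144, 144, 145, 149, 146, 147, 146, 143, 146, 135, 143, 147, 146, 149, 148, 133, 144, 147, 144, 146, 147, 146, 147, 142, 145, 146, 147, 145, 147] [148, 148, 148, 148, 148, 148, 148
[... 331 characters left out ...]
 148, 148, 150, 151, 153, 150, 148, 148, 149, 148, 148, 147, 148, 149, 149, 148, 148, 148]
70 [169, 170, 155, 164, 172, 167, 162, 173, 170, 170, 171, 170, 170, 174, 170, 174, 168, 159, 172, 170, 169, 167, 170, 166, 166, 167, 161, 165, 167, 146] [156, 156, 154, 156, 155, 156, 155, 156, 156, 156, 156, 155, 156, 155, 156, 155, 155, 155, 156, 155, 156, 156, 156, 155, 156, 156, 156, 156, 156, 148]
90 [169, 168, 155, 167, 174, 165, 172, 171, 168, 172, 173, 173, 169, 173, 171, 172, 165, 161, 172, 169, 170, 168, 170, 167, 168, 161, 162, 167, 160, 149] [155, 155, 155, 156, 155, 156, 156, 156, 155, 155, 156, 156, 156, 156, 156, 156, 155, 155, 156, 155, 156, 156, 156, 155, 156, 156, 156, 156, 155, 148]
```

```bash
python3 - <<'E'
from h import *
d=dict(np.load("wg2.npz"));lab=cv2.cvtColor(d["pixels"],cv2.COLOR_RGB2LAB)
F=wcast([[353.8,112],[352.6,124],[351.4,136]],.028,d,d)[:,:2];S=wcast([[370,105.3],[385,105],[400,104.6],[415,104.4]],.028,d,d)[:,:2]
print(F.round(4).tolist(),S.round(4).tolist())
v=F[0]-F[-1];print("yaw front",np.degrees(np.arctan2(-v[0],v[1])));v=S[-1]-S[0];print("side",np.degrees(np.arctan2(v[1],v[0])))
c=60+np.argmax(np.abs(np.diff(lab[60:100,380,0].astype(int))));Lr=[]
for col in(320,350,380,410):
    seg=lab[48:76,col,2].astype(int);r=48+np.argmax(np.diff(seg));Lr.append([col,r+.5])
Lw=wcast(Lr,.015,d,d)[:,:2];print("board left rows",Lr,Lw.round(4).tolist());v=Lw[-1]-Lw[0];print(np.degrees(np.arctan2(v[1],v[0])))
for a in np.radians([5.4]):
    ux=np.array([np.cos(a),np.sin(a)]);uy=np.array([-ux[1],ux[0]])
    xo=(F@ux).mean();ys=(S@uy).mean()-.075;yl=(Lw@uy).mean()-.11
    print("origin by flap",(ux*xo+uy*ys).round(4),"by board left",(ux*xo+uy*yl).round(4))
E
```

```text
[[0.6394, 0.0964], [0.6404, 0.086], [0.6414, 0.0753]] [[0.6525, 0.1034], [0.6657, 0.1048], [0.6789, 0.1063], [0.692, 0.1077]]
yaw front 5.472759251973662
side 6.2466456509477135
board left rows [[320, np.float64(64.5)], [350, np.float64(64.5)], [380, np.float64(63.5)], [410, np.float64(63.5)]] [[0.6057, 0.1339], [0.6324, 0.1363], [0.6589, 0.1395], [0.6855, 0.1419]]
5.723502764361522
origin by flap [0.6459 0.0277] by board left [0.6459 0.0275]
```

The board origin is at (0.646,0.0275) with yaw about 5.6°, and flap and board edge agree to 0.3 mm. I'm lowering the guard onto the seat in front of the flap.

Request:
step_arm([
  {"ax":0,"ay":0,"az":-0.002,"tx":-0.02,"ty":-0.08,"tz":0.5,"hand":-1},
  {"ax":0,"ay":0,"az":0,"tx":0,"ty":0,"tz":0.5,"hand":-1},
  {"ax":0,"ay":0,"az":0,"tx":0,"ty":0,"tz":0.5,"hand":-1},
  {"ax":0,"ay":0,"az":0,"tx":0,"ty":0,"tz":0.4,"hand":-1},
  {"ax":0,"ay":0,"az":0,"tx":0,"ty":0,"tz":0.24,"hand":-1},
  {"ax":0,"ay":0,"az":0,"tx":0,"ty":0,"tz":0,"hand":-1},
  {"ax":0,"ay":0,"az":0,"tx":0,"ty":0,"tz":0,"hand":-1},
])

```text
t: 20.95
tool_pos: [0.5549, 0.0188, 0.0342]
tcp_rot: [0.0, 0.671, 0.741, 0.0]
ft_force: [-0.1, 0.3, -1.7]
gripper_width: 0.0104
grip_force: 78.1
```

Request:
step_arm([
  {"ax":0,"ay":0,"az":0,"tx":0,"ty":0,"tz":0.05,"hand":-1},
  {"ax":0,"ay":0,"az":0,"tx":0,"ty":0,"tz":0,"hand":-1},
])

```text
t: 21.15
tool_pos: [0.5549, 0.0189, 0.0319]
tcp_rot: [0.0, 0.671, 0.741, 0.0]
ft_force: [0.5, -0.9, -1.1]
gripper_width: 0.0105
grip_force: 78.1
```

Request:
step_arm([
  {"ax":0,"ay":0,"az":0,"tx":0,"ty":0,"tz":0.03,"hand":-1},
  {"ax":0,"ay":0,"az":0,"tx":0,"ty":0,"tz":0,"hand":-1},
])

```text
t: 21.35
tool_pos: [0.5547, 0.0189, 0.03]
tcp_rot: [0.0, 0.671, 0.741, 0.0]
ft_force: [0.4, -0.1, -1.3]
gripper_width: 0.0107
grip_force: 78.1
```

Request:
step_arm([
  {"ax":0,"ay":0,"az":0,"tx":0,"ty":0,"tz":0.03,"hand":-1},
  {"ax":0,"ay":0,"az":0,"tx":0,"ty":0,"tz":0,"hand":-1},
])

```text
t: 21.55
tool_pos: [0.5546, 0.0189, 0.0282]
tcp_rot: [-0.0, 0.671, 0.741, 0.0]
ft_force: [0.5, -0.1, -1.4]
gripper_width: 0.0106
grip_force: 78.1
```

Request:
step_arm([
  {"ax":0,"ay":0,"az":0,"tx":0,"ty":0,"tz":0.03,"hand":-1},
  {"ax":0,"ay":0,"az":0,"tx":0,"ty":0,"tz":0,"hand":-1},
])

```text
t: 21.75
tool_pos: [0.5546, 0.0189, 0.0266]
tcp_rot: [-0.0, 0.671, 0.741, -0.0]
ft_force: [0.5, -0.2, -1.0]
gripper_width: 0.0108
grip_force: 78.1
```

Request:
step_arm([
  {"ax":0,"ay":0,"az":0,"tx":0,"ty":0,"tz":0.02,"hand":-1},
  {"ax":0,"ay":0,"az":0,"tx":0,"ty":0,"tz":0,"hand":-1},
])

```text
t: 21.95
tool_pos: [0.5546, 0.0189, 0.0265]
tcp_rot: [0.0, 0.671, 0.742, 0.0]
ft_force: [-1.6, 0.0, 9.0]
gripper_width: 0.0109
grip_force: 79.6
```

Contact came at z=0.0265, exactly as predicted. I'm easing the press and sliding under the flap.

Request:
step_arm([
  {"ax":0,"ay":0,"az":0,"tx":0,"ty":0,"tz":-0.015,"hand":-1},
  {"ax":0,"ay":0,"az":0,"tx":0,"ty":0.1,"tz":0,"hand":-1},
  {"ax":0,"ay":0,"az":0,"tx":0,"ty":0.1,"tz":0,"hand":-1},
  {"ax":0,"ay":0,"az":0,"tx":0,"ty":0.1,"tz":0,"hand":-1},
  {"ax":0,"ay":0,"az":0,"tx":0,"ty":0.1,"tz":0,"hand":-1},
  {"ax":0,"ay":0,"az":0,"tx":0,"ty":0.1,"tz":0,"hand":-1},
  {"ax":0,"ay":0,"az":0,"tx":0,"ty":0,"tz":0,"hand":-1},
])

```text
t: 22.65
tool_pos: [0.5806, 0.0215, 0.0266]
tcp_rot: [0.001, 0.671, 0.742, 0.001]
ft_force: [0.5, 0.3, 1.4]
gripper_width: 0.0103
grip_force: 78.5
```

Request:
step_arm([
  {"ax":0,"ay":0,"az":0,"tx":0,"ty":0.1,"tz":0,"hand":-1},
  {"ax":0,"ay":0,"az":0,"tx":0,"ty":0.1,"tz":0,"hand":-1},
  {"ax":0,"ay":0,"az":0,"tx":0,"ty":0.1,"tz":0,"hand":-1},
  {"ax":0,"ay":0,"az":0,"tx":0,"ty":0.1,"tz":0,"hand":-1},
  {"ax":0,"ay":0,"az":0,"tx":0,"ty":0.1,"tz":0,"hand":-1},
  {"ax":0,"ay":0,"az":0,"tx":0,"ty":0,"tz":0,"hand":-1},
])

```text
t: 23.25
tool_pos: [0.6055, 0.0239, 0.0266]
tcp_rot: [0.001, 0.671, 0.741, 0.001]
ft_force: [0.4, 0.8, -0.1]
gripper_width: 0.0107
grip_force: 78.5
```

Sliding freely with the edge at about 33 mm. Now short steps to the stop.

Request:
step_arm([
  {"ax":0,"ay":0,"az":0,"tx":0,"ty":0.08,"tz":0.005,"hand":-1},
  {"ax":0,"ay":0,"az":0,"tx":0,"ty":0,"tz":0,"hand":-1},
])

```text
t: 23.45
tool_pos: [0.6085, 0.0243, 0.0265]
tcp_rot: [0.0, 0.671, 0.742, 0.0]
ft_force: [-1.5, -0.8, 4.7]
gripper_width: 0.0106
grip_force: 79.1
```

Request:
step_arm([
  {"ax":0,"ay":0,"az":0,"tx":0,"ty":0.04,"tz":0,"hand":-1},
  {"ax":0,"ay":0,"az":0,"tx":0,"ty":0,"tz":0,"hand":-1},
])

```text
t: 23.65
tool_pos: [0.6103, 0.0245, 0.0266]
tcp_rot: [-0.0, 0.671, 0.742, 0.0]
ft_force: [-2.5, -1.0, 5.7]
gripper_width: 0.0104
grip_force: 79.2
```

Request:
step_arm([
  {"ax":0,"ay":0,"az":0,"tx":0,"ty":0.02,"tz":0,"hand":-1},
  {"ax":0,"ay":0,"az":0,"tx":0,"ty":0,"tz":0,"hand":-1},
])

```text
t: 23.85
tool_pos: [0.6111, 0.0246, 0.0265]
tcp_rot: [-0.0, 0.671, 0.741, -0.0]
ft_force: [-3.7, -0.5, 5.8]
gripper_width: 0.0106
grip_force: 79.3
```

Request:
step_arm([
  {"ax":0,"ay":0,"az":0,"tx":0,"ty":0.03,"tz":0,"hand":-1},
  {"ax":0,"ay":0,"az":0,"tx":0,"ty":0,"tz":0,"hand":-1},
])

```text
t: 24.05
tool_pos: [0.6122, 0.0247, 0.0266]
tcp_rot: [-0.001, 0.671, 0.741, -0.0]
ft_force: [-5.6, -0.8, 7.9]
gripper_width: 0.0103
grip_force: 79.5
```

Request:
step_arm([
  {"ax":0,"ay":0,"az":0,"tx":0,"ty":0.02,"tz":0,"hand":-1},
  {"ax":0,"ay":0,"az":0,"tx":0,"ty":0,"tz":0,"hand":-1},
])

```text
t: 24.25
tool_pos: [0.6122, 0.0248, 0.0266]
tcp_rot: [-0.001, 0.671, 0.741, -0.001]
ft_force: [-11.5, -1.9, 11.4]
gripper_width: 0.0109
grip_force: 80.0
```

It met the stop: x has stalled at 0.6122 with 11.5 N of reaction. Now pressing down firmly.

Request:
step_arm([
  {"ax":0,"ay":0,"az":0,"tx":0,"ty":-0.005,"tz":0.015,"hand":-1},
  {"ax":0,"ay":0,"az":0,"tx":0,"ty":0,"tz":0,"hand":-1},
  {"ax":0,"ay":0,"az":0,"tx":0,"ty":0,"tz":0,"hand":-1},
  {"ax":0,"ay":0,"az":0,"tx":0,"ty":0,"tz":0,"hand":-1},
  {"ax":0,"ay":0,"az":0,"tx":0,"ty":0,"tz":0,"hand":-1},
])

```text
t: 24.75
tool_pos: [0.6122, 0.0248, 0.0265]
tcp_rot: [-0.001, 0.671, 0.741, -0.001]
ft_force: [-11.6, -0.5, 18.5]
gripper_width: 0.0105
grip_force: 81.0
```

```bash
python3 - <<'E'
from cell import bot
from h import *
s=bot.read_state();d=bot.snapshot("wrist");p,y,M=pose(s);print(p,y,M[:,2].round(4),s["ft_force"].round(1),s["moment"].round(2),s["grip_force"])
im=d["pixels"].astype(int);w=(im.min(2)>165).astype(np.uint8);w=cv2.morphologyEx(w,cv2.MORPH_OPEN,np.ones((3,3)))
k,l,st,ce=cv2.connectedComponentsWithStats(w)
for i in range(1,k):
    if st[i,4]>300:
        ys,xs=np.nonzero(l==i);r=cv2.minAreaRect(np.float32(wcast(np.c_[xs,ys],.019,d,s)[:,:2]*1000));print("plate seen",st[i],np.round(r[0],1),np.round(r[1],1),round(r[2],2))
lab=cv2.cvtColor(d["pixels"],cv2.COLOR_RGB2LAB)
# tin / tape shift in the scene view
n=bot.snapshot("scene")["pixels"].astype(int);o=np.load("scene0.npz")["pixels"].astype(int);df=np.abs(n-o).sum(2)>60
print("changed tin",df[218:248,312:334].mean().round(3),"tape",df[132:156,216:246].mean().round(3))
t=bot.snapshot("top")["pixels"].astype(int);o=np.load("top1.npz")["pixels"].astype(int);df=np.abs(t-o).sum(2)>60
print("lump areas changed",df[168:205,297:316].mean().round(3),"tin top",df[182:208,325:350].mean().round(3),"tape top",df[148:178,157:188].mean().round(3))
E
```

```text
[0.612233   0.02475614 0.02652131] 95.7166713776075 [-2.5e-03  1.0e-04 -1.0e+00] [-11.6  -0.5  18.5] [-0.23  1.83 -0.09] 81.0307502746582
plate seen [ 267  147   48   85 3267] [628.5  55.4] [25.8 50.5] 5.71
changed tin 0.948 tape 0.935
lump areas changed 0.001 tin top 0.0 tape top 0.0
```

```bash
python3 - <<'E'
from cell import bot
import numpy as np
t=bot.snapshot("top")["pixels"].astype(int);o=np.load("top0.npz")["pixels"].astype(int);df=np.abs(t-o).sum(2)>60
a,b=df[182:208,325:350].mean(),df[148:178,157:188].mean();print(a,b,bot.read_state()["ft_force"])
if a<.05 and b<.05: print(bot.sign_off())
E
```

```text
0.32 0.7688172043010753 [-11.63931631  -1.572034    17.46697489]
```

```bash
python3 - <<'E'
from cell import bot
import numpy as np
t=bot.snapshot("top")["pixels"].astype(int);o=np.load("top0.npz")["pixels"].astype(int);p=np.load("top1.npz")["pixels"].astype(int)
for n,s in(("tin",np.s_[182:208,325:350]),("tape",np.s_[148:178,157:188]),("far",np.s_[100:130,300:320])):
    print(n,[x[s].mean((0,1)).round(1).tolist() for x in(o,p,t)])
# tape: bright ring, tin: dark red content
from h import ray
d=dict(np.load("top0.npz"))
for n,x in(("0",o),("1",p),("now",t)):
    r=(x[...,0]-x[...,1]>40)&(abs(x[...,1]-x[...,2])<25)&(x[...,0]<150);r[:182]=0;r[208:]=0;r[:,:325]=0;r[:,350:]=0
    ys,xs=np.nonzero(r);print(n,"tin px",xs.mean(),ys.mean(),r.sum())
print((np.abs(t-o).sum(2)>60).mean(),(np.abs(t-p).sum(2)>60).mean())
E
```

```text
tin [[127.8, 99.4, 84.4], [137.4, 107.0, 91.1], [147.9, 115.4, 98.4]]
tape [[170.6, 146.6, 110.8], [183.0, 157.3, 119.2], [195.7, 169.3, 128.5]]
far [[175.9, 147.6, 113.4], [188.6, 158.4, 122.0], [202.7, 170.6, 131.5]]
0 tin px 336.84507042253523 195.1338028169014 142
1 tin px 337.1744966442953 194.84563758389262 149
now tin px 337.16993464052285 194.79738562091504 153
0.4436594645182292 0.11475118001302083
```

The change is only overall exposure (the untouched "far" patch brightened equally). The tin is unmoved and the tool never came near the tape. Handing in.

```bash
python3 -c "
from cell import bot
s=bot.read_state();print(s['t'],s['ft_force'],s['grip_force']);print(bot.sign_off())"
```

```text
25.0 [-12.82728459  -2.39897125  17.65812553] 81.03071808815002
the job is handed in; nothing more can be done
None
```

The job is handed in at 25.0 s, verdict not shown: lumps are off the board, the scraper is on the bench to its left, and the guard is against the stop, square, gripped at 81 N and pressed down at about 18 N; the tin is unmoved, but the flap angle and the tape were never measured directly.

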